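Set up the bamboo cutting jig

TASK

Set up the bench for cutting bamboo: hang every saddle pad over the steel bar of the rest. On the jig, lay the straightedge flat on the plywood base with a long edge flush along the near edge (robot side) of the dark board, its ends about level with the board's ends, and push the red handle fully home on the square spindle, both while the blue hold-down arm is still swung out. Then turn the handle to swing the arm over the straightedge as far as it will go; leave the handle on the spindle and do not disturb the oil bottle, tape roll and bamboo tube.

Things in the scene. Friction and masses are not known exactly. Their poses are not given: they have to be found in the camera images.
- jig: fixed jig: plywood base 150 (x) x 300 (y) x 12 mm; origin at centre of underside. Fixed on it a dark-brown board: jig x -5 to +70 mm, y -130 to +70 mm, top 24 mm above bench; its near edge is the face at jig x = -5 mm. In front of that the base is bare (top at 12 mm) and takes the straightedge. The hold-down's round steel pillar stands at jig x -20, y +115 mm.
- clamp (a joint): swing of the blue hold-down arm about the spindle, rad: 0 = swung out towards the robot, grows counter-clockwise from above, 1.4 = stop, arm along jig -y over the straightedge's end. Starts at 0 to 0.3, stays where left (friction 0.06 N m). Arm: 78 mm from axis to tip, 18 mm wide, top 32 mm above bench; its rubber pad passes 20.5 mm above the bench.
- spindle (a point): on the upright spindle's axis at the shoulder (32 mm across, 40 mm above bench) on which the handle seats. Above it the square shaft: 16 x 16 mm, 24 mm high, its top 8 mm tapering to 7 mm. z up, x along the arm towards its tip; the shaft's flats are square to x and y and turn with the arm.
- handle: loose T-handle standing on its hub, 220 g: black square hub 44 x 44 x 34 mm with a square bore 18 x 18 mm, 28 mm deep, open below; neck 19 mm thick, 10 mm high; red cross-bar 100 (x) x 20 (y) mm, 44 to 66 mm above the origin. Origin: centre of hub's underside, z up. Bore flats are square to x and y (fits in four positions). Seated, origin is at spindle.
- straightedge: loose aluminium straightedge 200 (x) x 30 (y) x 6 mm, 180 g, with a yellow grip rib along the middle, 80 mm long, 12 mm wide, top 40 mm above the underside. Origin: centre of underside, z up. Both long edges alike. In place its centre is at jig x -20, y -30, z 12 mm, its x along jig y.
- rest: fixed wooden rest: a plank foot 85 mm (x) by 260 mm (y) with two posts 36 by 18 mm, 145 mm high, centred at y -120 and +120 mm, carrying a round steel bar, 20 mm thick, along y between them; origin at the centre of the underside.
- bar_mid (a point): middle of the steel bar's axis, 125 mm above the bench (bar top 135 mm); the bar runs along its y, free for 222 mm.
- pad0: saddle pad, may be absent: a stiff upside-down U standing on its legs, dark green leather top, two pale wooden legs. 44 mm across (x), 40 mm long (y, along the bar when hung), 50 mm high; slot between legs 28 mm wide, 38 mm high; legs 8 mm, top plate 12 mm thick. Origin: centre of underside, level with the feet; z up. Hung, its top plate rests on the bar.
- pad1: as pad0
- pad2: as pad0
- oil: amber oil bottle with red cap, 44 mm thick, 110 mm high, leave alone; origin at the centre of its base
- tape: roll of cream tape lying flat, 60 mm across, 22 mm high, leave alone; origin at the centre of its underside
- tube: upright piece of bamboo tube, 44 mm thick, 120 mm high, leave alone; origin at the centre of its base
Mind the look-alikes: they are no part of the job. Of the things like the handle, leave any that is green; of the rest the larger one is meant.

How it is judged (in metres and radians):
On the way, in this order (a step that is already met when the one before it is completed fails the run):
1. the straightedge lies flush along the board's near edge and the handle is home on the spindle, the arm still swung out (x of straightedge in the frame of jig between -0.0235 and -0.0175 m and y of straightedge in the frame of jig between -0.05 and -0.01 m and z of straightedge in the frame of jig between 0.009 and 0.016 m and angle between the x axis of straightedge and the y axis of jig, either way round below 0.03 rad and angle between straightedge's own z axis and vertical below 0.05 rad and horizontal distance between handle and spindle below 0.004 m and z of handle in the frame of spindle between -0.004 and 0.004 m and angle between handle's own z axis and vertical below 0.06 rad and (angle between the x axis of handle and the x axis of spindle, either way round below 0.25 rad or angle between the x axis of handle and the y axis of spindle, either way round below 0.25 rad) and value of joint clamp below 0.7 rad), for 0.2 s.
2. the arm is swung over the straightedge to its stop with the handle on the spindle (horizontal distance between handle and spindle below 0.004 m and z of handle in the frame of spindle between -0.004 and 0.004 m and angle between handle's own z axis and vertical below 0.06 rad and (angle between the x axis of handle and the x axis of spindle, either way round below 0.25 rad or angle between the x axis of handle and the y axis of spindle, either way round below 0.25 rad) and value of joint clamp above 1.32 rad), for 0.2 s.
At the end, for the whole second after the job is handed in: All pads hang upright and still round the bar; the straightedge lies flat, within 3 mm and 0.03 rad of flush with the board's near edge, ends within 20 mm of its ends; the handle is home on the spindle (within 4 mm); the arm is within 0.08 rad of its stop (all of step 2 and x of straightedge in the frame of jig between -0.0235 and -0.0175 m and y of straightedge in the frame of jig between -0.05 and -0.01 m and z of straightedge in the frame of jig between 0.009 and 0.016 m and angle between the x axis of straightedge and the y axis of jig, either way round below 0.03 rad and angle between straightedge's own z axis and vertical below 0.05 rad and x of pad0 in the frame of rest between -0.014 and 0.014 m and y of pad0 in the frame of rest between -0.105 and 0.105 m and z of pad0 in the frame of rest between 0.09 and 0.103 m and angle between each of pad0, pad1, pad2's own z axis and vertical below 0.3 rad and angle between the y axis of each of pad0, pad1, pad2 and the y axis of rest, either way round below 0.4 rad and linear speed of each of pad0, pad1, pad2 below 0.03 m/s and x of pad1 in the frame of rest between -0.014 and 0.014 m and y of pad1 in the frame of rest between -0.105 and 0.105 m and z of pad1 in the frame of rest between 0.09 and 0.103 m and x of pad2 in the frame of rest between -0.014 and 0.014 m and y of pad2 in the frame of rest between -0.105 and 0.105 m and z of pad2 in the frame of rest between 0.09 and 0.103 m and linear speed of each of straightedge, handle below 0.02 m/s); the robot touches nothing.
It fails at once if the oil bottle is knocked away or over (distance of oil from where it was at the start of the episode above 0.04 m or angle between oil's own z axis and vertical above 0.5 rad).
It fails at once if the roll of tape is knocked away or over (distance of tape from where it was at the start of the episode above 0.04 m or angle between tape's own z axis and vertical above 0.5 rad).
It fails at once if the bamboo tube is knocked away or over (distance of tube from where it was at the start of the episode above 0.04 m or angle between tube's own z axis and vertical above 0.5 rad).
It fails at once if the hold-down arm is swung past halfway while the handle is not on the spindle (value of joint clamp above 0.7 rad and horizontal distance between handle and spindle above 0.02 m).
Of pad0, pad1, pad2 only 2 to 3 are there at a start; the rules pass over those that are not, and their reading is None.
At some moment in a run one of straightedge may be knocked a few centimetres aside while the robot is not near it.
Once in a run the grip may slacken for a moment while it holds something.
It also fails if it takes over 210 s, if anything falls off the work surface, if the arm or the gripper's body presses on something with over 40 N, if the wrist force passes 120 N, or if a joint passes its speed limit or range.

ROBOT

A 6-joint arm with a two-finger parallel gripper is mounted at the origin on the work surface. World frame = base frame: x ahead of the robot, y to its left, z up, the work surface at z = 0. Lengths are in mm, angles in degrees, forces in N, time in s.
With the tool pointing down it reaches from about 250 to 850 mm from the base axis. Payload 12.5 kg.
Tool frame: the origin (TCP) lies midway between the tips of the shut fingers; the grasp point (between the pads) lies 19 mm behind it; z points along the fingers, y is the line along which they close (so a half turn about z gives the same grasp; the last joint's range is limited). The gripper opens to 93 mm and grips with 3 to 60 N. Pads are 15 mm wide; open, the fingers measure 128 mm over their backs; the gripper's body (75 mm by 188 mm) begins 65 mm behind the grasp point.
Start: joints at [-75.035, 20.094, 94.641, -0, 65.266, -4.847], TCP at [186.441, -517.421, 218.633] pointing down, gripper open.
Joint ranges: [-157.81, 157.81], [-45, 120.19], [0.68, 151.7], [-89.99, 269.99], [4.06, 180], [-164.3, 164.3]. Speed limits (degrees/s): [127.2, 127.2, 159.86, 180, 180, 180].

INTERFACE

Orientations are given as a 3x3 rotation matrix whose columns are the frame's x, y, z axes.
In Python, from station import read_state, capture, hand_in, spot_in, outline_of, mark_of gives the robot as it stands.
- The arm moves only by the tool servo_tool, never from a script. Its argument "targets" is one flat list of numbers, 7 for each row, row after row: the shift along the tool's x, y, z in units of 40 mm (1.0 is 40 mm), then the turn, a rotation vector about the tool's x, y, z in units of 5 degrees (1.0 is 5 degrees), then the finger opening in mm, from 0 to 93. In form: [dx, dy, dz, ax, ay, az, claw, dx, dy, dz, ax, ay, az, claw, ...]. A call has 1 to 8 rows; each row shifts and turns the commanded pose from where the row before left it, along the tool's axes as they then stand; what a row does not reach is not made up. A row lasts 1/12 s, in which the tool goes at most 41.7 mm and 7.16 degrees, less where a joint would pass 70% of its speed; a pose out of reach is approached as far as the arm can. A call is refused whole if a number of a shift passes 1 or a number of a turn 1, either way. A call with a gripper value outside its range is refused whole. The fingers move at their own pace and stop on an object; the grip force is fixed at half the most. Time passes only in rows, so rows that do not move let the fingers close. It gives the time, the measured TCP pose, the force, the opening and the grip force at its end, in the units of the state.
- read_state(): the state, without advancing time (a new reading comes with each control period).
- capture(name): name is "side" or "top" or "wrist"; returns a dict with "pixels" (420x560x3 uint8, red, green, blue), "K" (3x3 intrinsics, pixels), "rvec" (rotation vector, rad) and "tvec" (3), from world to camera coordinates, as OpenCV has them; the wrist camera has in their place "T_tool_cam" (4x4, takes a point from camera to tool coordinates, whose origin is the TCP and whose axes are the flange's). Camera axes: x right, y down, z forward; pixel columns grow to the right and rows downward; lengths in mm; the calibration is good to about 2 mm. The wrist camera is an equidistant fisheye: a pixel r from the principal point sees the ray r / f radians off the axis. A picture is of the moment at which its call begins: read the wrist's pose just before it. There is no depth.
- hand_in(): hands the job in; it is judged then, once.
Trained networks look in the newest picture that a camera, given by its name, has taken for a name from the list of things; names that differ only in an ending like _2 or _b are one class to them, and where a whole thing is asked for, a point or a joint stands for the part that bears it (a point fixed in the world has none). Each returns a list of dicts, best first, with "conf" (0 to 1); they miss things now and then, are a little off and sometimes report something else, mostly with a low value. They report only what shows in the picture. A call takes as long as a camera call. They do not tell look-alikes from the thing itself.
- spot_in(camera, query): "position" ([column, row] in pixels, amid what is visible of it).
- outline_of(camera, query): "mask" (420x560 bool, what is visible of it) and "position" ([column, row] in pixels, amid what is visible of it).
- mark_of(camera, query): "position" ([column, row] in pixels: a listed point, or the origin of a listed thing).
The state is a dict: "time_s": time; "joint_positions": joint angles; "joint_velocities": joint speeds; "tau": joint torques, N m; "ee_pos": TCP position; "tcp_rot": TCP orientation; "wrist_force": force on the tool from outside, world axes, zero at the start; "moment": the same for the moment, N m; "finger_gap": finger opening in mm; "finger_force": force on a finger pad.
Only numpy, scipy, OpenCV 4.12 (cv2) and the standard library are available. Lean on these libraries where they do the work, as an engineer would, in place of code of your own. Each camera call takes 0.05 s, during which the arm holds its last target. There are 200 camera calls.

## Working session

There is one attempt and no reset: what is moved stays moved. The work goes in short steps, Python scripts to look and compute and a tool call to move; the robot and the scene stay as the last step left them, time stands still between calls to the robot, and variables do not carry over. Pictures are saved under pics/ and viewed, at most 14 in all, crops included, and the job is handed in when it is done.

Besides the shell and the picture viewer there is one more tool, called after ">>>" by a JSON object that holds its "method" and its "body". servo_tool: Moves the arm, as the interface text tells. Its arguments: {"type":"object","properties":{"targets":{"type":"array","items":{"type":"number"}}},"required":["targets"]}

```bash
mkdir -p pics
cat > h.py <<'E'
import numpy as np, cv2
from station import *
def cam(n):
    c=capture(n); return c
def ray(c,uv,st=None):
    K=c['K'];
    if 'rvec' in c:
        R=cv2.Rodrigues(np.array(c['rvec'],float))[0];t=np.array(c['tvec'],float).ravel()
        d=np.linalg.inv(K)@np.array([uv[0],uv[1],1.]);return -R.T@t,R.T@d
    x=(uv[0]-K[0][2])/K[0][0];y=(uv[1]-K[1][2])/K[1][1];r=np.hypot(x,y)
    d=np.array([x/r*np.sin(r),y/r*np.sin(r),np.cos(r)]) if r>1e-9 else np.array([0,0,1.])
    T=np.array(c['T_tool_cam']);Rt=np.array(st['tcp_rot']);p=np.array(st['ee_pos'])
    return Rt@T[:3,3]+p,Rt@T[:3,:3]@d
def atz(c,uv,z,st=None):
    o,d=ray(c,uv,st);return o+d*(z-o[2])/d[2]
def proj(c,P,st=None):
    P=np.atleast_2d(np.array(P,float))
    if 'rvec' in c: return cv2.projectPoints(P,np.array(c['rvec'],float),np.array(c['tvec'],float),np.array(c['K'],float),None)[0][:,0]
    T=np.array(c['T_tool_cam']);Rt=np.array(st['tcp_rot']);p=np.array(st['ee_pos'])
    q=((P-p)@Rt-T[:3,3])@T[:3,:3];K=c['K'];rho=np.hypot(q[:,0],q[:,1]);th=np.arctan2(rho,q[:,2])
    return np.c_[K[0][2]+K[0][0]*th*q[:,0]/rho,K[1][2]+K[1][1]*th*q[:,1]/rho]
def save(c,name): cv2.imwrite('pics/'+name,cv2.cvtColor(c['pixels'],cv2.COLOR_RGB2BGR))
E
python3 - <<'E'
from h import *
s=read_state();print({k:np.round(v,2).tolist() for k,v in s.items()})
zs={'handle':0,'straightedge':0,'jig':0,'spindle':40,'clamp':30,'rest':0,'bar_mid':125,'pad0':0,'oil':0,'tape':0,'tube':0}
for n in('top','side'):
    c=cam(n);save(c,n+'0.png')
    o,d=ray(c,(280,210));print(n,o.round(),d.round(2))
    for q in zs:
        try:
            for m in mark_of(n,q)[:4]: print(q,round(m['conf'],2),np.round(m['position'],1),atz(c,m['position'],zs[q]).round(1))
        except Exception as e: print(q,e)
E
```

```text
{'time_s': 0.0, 'joint_positions': [-75.03, 20.12, 94.68, -0.0, 65.26, -4.85], 'joint_velocities': [-0.06, -0.0, 0.04, 0.02, 0.04, -0.03], 'tau': [-0.0, -49.73, -28.53, 0.07, 0.03, -0.0], 'ee_pos': [186.37, -517.1, 218.1], 'tcp_rot': [[0.94, 0.34, -0.0], [0.34, -0.94, 0.0], [0.0, -0.0, -1.0]], 'wrist_force': [-0.3, -0.35, 0.4], 'moment': [-0.02, -0.03, 0.03], 'finger_force': 0.0, 'finger_gap': 93.21}
top [ 389.  -37. 1429.] [ 0.15 -0.01 -0.99]
handle 0.85 [429.4 226.7] [ 558.1 -490.3    0. ]
handle 0.67 [343.3 156.9] [ 768.3 -242.     0. ]
handle 0.59 [333.7 200.1] [ 636.7 -211.2    0. ]
straightedge 0.86 [379.  272.2] [ 425.1 -339.     0. ]
straightedge 0.58 [251.8 194.4] [653.3  31.7   0. ]
jig 0.94 [267. 251.] [485.4 -14.3   0. ]
jig 0.34 [251.4 194. ] [654.5  32.9   0. ]
spindle 0.52 [229.7 255.3] [470.1  90.8  40. ]
clamp it knows: bar_mid, handle, jig, oil, pad, rest, spindle, straightedge, tape, tube
rest 0.77 [249.5 196.2] [647.8  38.5   0. ]
rest 0.18 [159.  209.7] [606.6 306.4   0. ]
bar_mid 0.77 [250.4 185.6] [654.5  29.7 125. ]
pad0 0.66 [162.9 263.1] [449.1 289.1   0. ]

[... 219 characters left out ...]
79 -0.61]
handle 0.72 [355.5 281. ] [ 779.4 -244.9    0. ]
handle 0.7 [297.9 277.3] [ 635.  -221.6   -0. ]
straightedge 0.92 [212.3 313.3] [ 420.5 -322.3    0. ]
jig 0.86 [241.9 230.7] [497.  -28.2   0. ]
spindle 0.25 [325.1 337.5] [ 665.3 -439.    40. ]
clamp it knows: bar_mid, handle, jig, oil, pad, rest, spindle, straightedge, tape, tube
rest 0.81 [291.7 217.1] [646.2  24.2   0. ]
bar_mid 0.97 [288.3 181. ] [633.3  32.  125. ]
pad0 0.75 [226.6 172.5] [452.9 279.1   0. ]
pad0 0.51 [267.1 168.5] [591.3 295.4   0. ]
oil 0.88 [310.9 179.8] [731.8 217.    0. ]
tape 0.64 [347.7 248. ] [ 785.1 -121.5    0. ]
tube 0.6 [327.2 337.7] [ 678.  -410.5    0. ]
tube 0.3 [291.4 217.1] [645.3  24.2   0. ]
```

```bash
ls; python3 -c "
import cv2,numpy as np
print(cv2.imread('pics/top0.png').shape)"
```

```text
h.py
pics
(420, 560, 3)
```

View pics/top0.png

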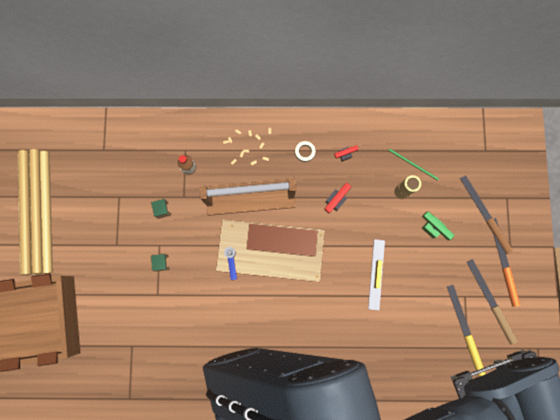

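View pics/side0.png

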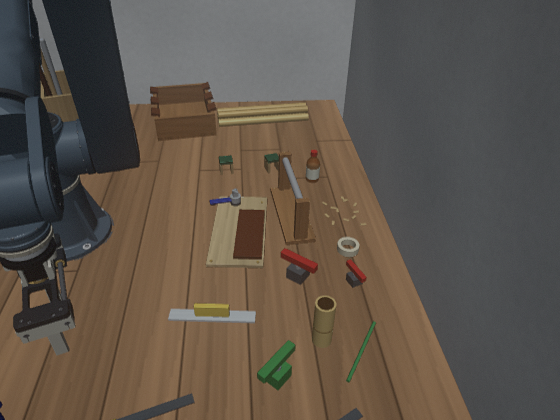

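```bash
cat >> h.py <<'E'
from scipy.spatial.transform import Rotation as Ro
def yaw():
    R=np.array(read_state()['tcp_rot']);return np.degrees(np.arctan2(R[1,0],R[0,0]))
def plan(wps,p=None,y=None,dec=2,maxmm=36):
    """wps: list of (x,y,z,yaw,gap[,n rows min]); prints rows, world->tool units"""
    s=read_state()
    p=np.array(s['ee_pos'] if p is None else p,float);R=np.array(s['tcp_rot'])
    y=np.degrees(np.arctan2(R[1,0],R[0,0])) if y is None else y
    for w in wps:
        n=int(w[5]) if len(w)>5 else 0
        d=np.array(w[:3])-p;dy=(w[3]-y+180)%360-180 if abs(w[3]-y)>200 else w[3]-y
        k=max(n,1,int(np.ceil(np.linalg.norm(d)/maxmm)),int(np.ceil(abs(dy)/5)))
        out=[]
        for i in range(k):
            q=np.array(w[:3])-p; tgt=p+q/(k-i); a=np.radians(y)
            M=np.array([[np.cos(a),np.sin(a),0],[np.sin(a),-np.cos(a),0],[0,0,-1]])
            v=np.round(M@(tgt-p)/40,dec); t=round(-(w[3]-y)/(k-i)/5,dec)
            p=p+M.T@v*40; y-=t*5
            out.append([*v,0,0,t,w[4]])
        print('->',np.round(p,1),round(y,2))
        for j in range(0,len(out),8): print('['+', '.join('%g'%(x+0) for r in out[j:j+8] for x in r)+']')
def axis(mask,c,z):
    ys,xs=np.nonzero(mask);cn,(w,h),_=cv2.minAreaRect(np.c_[xs,ys].astype(np.float32))
    b=cv2.boxPoints((cn,(w,h),_));P=[atz(c,q,z)[:2] for q in b]
    e=[P[1]-P[0],P[2]-P[1]];l=max(e,key=np.linalg.norm)
    return np.mean(P,0).round(1),[round(np.linalg.norm(q),1) for q in e],round(np.degrees(np.arctan2(l[1],l[0]))%180,1)
E
python3 - <<'E'
from h import *
c=cam('top')
for q,z in (('handle',60),('straightedge',10),('jig',12),('pad0',50),('rest',100)):
    for m in outline_of('top',q)[:3]: print(q,round(m['conf'],2),m['mask'].sum(),axis(m['mask'],c,z))
hsv=cv2.cvtColor(c['pixels'],cv2.COLOR_RGB2HSV)
w=cam('wrist');print(np.round(w['T_tool_cam'],3),w['K'])
save(w,'w0.png')
plan([(580,-215,260,20,93)])
E
```

```text
handle 0.69 429 (array([ 543.9, -488. ]), [np.float64(50.7), np.float64(99.5)], np.float64(46.9))
handle 0.66 379 (array([ 632.6, -214.3]), [np.float64(101.9), np.float64(41.6)], np.float64(142.1))
handle 0.53 186 (array([ 761.3, -243.7]), [np.float64(68.9), np.float64(32.5)], np.float64(108.9))
straightedge 0.88 721 (array([ 418.8, -329.9]), [np.float64(198.8), np.float64(31.2)], np.float64(173.7))
jig 0.79 5281 (array([481.3, -23.9]), [np.float64(167.2), np.float64(306.4)], np.float64(86.7))
jig 0.39 242 (array([ 780.1, -128. ]), [np.float64(56.8), np.float64(61.4)], np.float64(179.4))
pad0 0.83 262 (array([448.6, 286. ]), [np.float64(48.8), np.float64(45.6)], np.float64(95.9))
pad0 0.77 273 (array([602.2, 288.7]), [np.float64(47.8), np.float64(53.1)], np.float64(15.8))
rest 0.79 2683 (array([628.4,  35.8]), [np.float64(266.8), np.float64(84.1)], np.float64(95.4))
[[ 1.00000e-03 -9.60000e-01 -2.79000e-01  7.78750e+01]
 [ 1.00000e+00  1.00000e-03 -0.00000e+00 -6.18000e-01]
 [ 0.00000e+00 -2.79000e-01  9.60000e-01 -1.65554e+02]
 [ 0.00000e+00  0.00000e+00  0.00000e+00  1.00000e+00]] [[325.1922621    0.         280.85259452]
 [  0.         325.1922621  206.87027164]
 [  0.           0.           1.        ]]
-> [ 579.9 -215.   259.8] 20.01
[0.84, -0.27, -0.07, 0, 0, 0, 93, 0.84, -0.27, -0.07, 0, 0, 0, 93, 0.84, -0.27, -0.07, 0, 0, 0, 93, 0.85, -0.27, -0.07, 0, 0, 0, 93, 0.84, -0.27, -0.08, 0, 0, 0, 93, 0.85, -0.27, -0.07, 0, 0, 0, 93, 0.84, -0.27, -0.08, 0, 0, 0, 93, 0.85, -0.27, -0.07, 0, 0, -0.01, 93]
[0.85, -0.27, -0.08, 0, 0, 0, 93, 0.84, -0.27, -0.07, 0, 0, -0.01, 93, 0.85, -0.27, -0.08, 0, 0, 0, 93, 0.84, -0.27, -0.07, 0, 0, -0.01, 93, 0.85, -0.26, -0.08, 0, 0, 0, 93, 0.84, -0.27, -0.07, 0, 0, -0.01, 93]
```

Run:
```python
from h import *
plan([(632,-214,240,-38,93)])
```

```text
-> [ 631.8 -214.   239.8] -37.99
[0.87, -0.22, -0.04, 0, 0, 0.77, 93, 0.85, -0.28, -0.04, 0, 0, 0.77, 93, 0.83, -0.34, -0.03, 0, 0, 0.77, 93, 0.81, -0.39, -0.04, 0, 0, 0.77, 93, 0.78, -0.45, -0.03, 0, 0, 0.77, 93, 0.75, -0.5, -0.04, 0, 0, 0.77, 93, 0.71, -0.55, -0.03, 0, 0, 0.77, 93, 0.67, -0.59, -0.04, 0, 0, 0.77, 93]
[0.63, -0.64, -0.03, 0, 0, 0.77, 93, 0.59, -0.68, -0.04, 0, 0, 0.77, 93, 0.54, -0.72, -0.03, 0, 0, 0.77, 93, 0.49, -0.75, -0.04, 0, 0, 0.77, 93, 0.44, -0.78, -0.03, 0, 0, 0.77, 93, 0.39, -0.81, -0.04, 0, 0, 0.78, 93, 0.33, -0.84, -0.03, 0, 0, 0.77, 93]
```

View pics/w0.png

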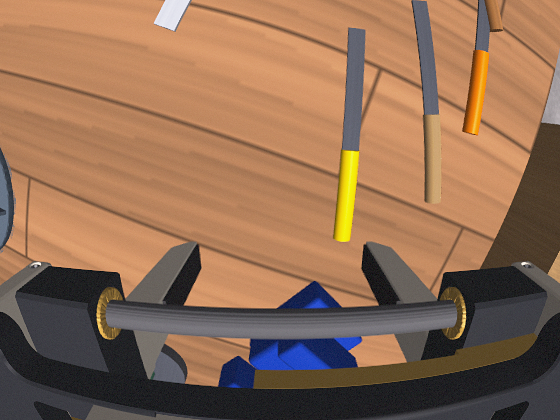

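Run:
```python
from h import *
plan([(565,-163,240,-38,93)])
```

```text
-> [ 564.9 -163.1  239.8] -37.99
[0.79, -0.34, -0.04, 0, 0, 0.77, 93, 0.77, -0.39, -0.04, 0, 0, 0.77, 93, 0.74, -0.45, -0.03, 0, 0, 0.77, 93, 0.71, -0.49, -0.04, 0, 0, 0.77, 93, 0.67, -0.54, -0.03, 0, 0, 0.77, 93, 0.64, -0.59, -0.04, 0, 0, 0.77, 93, 0.6, -0.63, -0.03, 0, 0, 0.77, 93, 0.55, -0.66, -0.04, 0, 0, 0.77, 93]
[0.51, -0.7, -0.03, 0, 0, 0.77, 93, 0.46, -0.73, -0.04, 0, 0, 0.77, 93, 0.41, -0.76, -0.03, 0, 0, 0.77, 93, 0.35, -0.79, -0.04, 0, 0, 0.77, 93, 0.3, -0.81, -0.03, 0, 0, 0.77, 93, 0.25, -0.83, -0.04, 0, 0, 0.78, 93, 0.19, -0.84, -0.03, 0, 0, 0.77, 93]
```

>>> {"method": "servo_tool", "body": {"targets": [0.79,-0.34,-0.04,0,0,0.77,93,0.77,-0.39,-0.04,0,0,0.77,93,0.74,-0.45,-0.03,0,0,0.77,93,0.71,-0.49,-0.04,0,0,0.77,93,0.67,-0.54,-0.03,0,0,0.77,93,0.64,-0.59,-0.04,0,0,0.77,93,0.6,-0.63,-0.03,0,0,0.77,93,0.55,-0.66,-0.04,0,0,0.77,93]}}

```text
time_s: 2.12
ee_pos: [389.3, -327.1, 230.4]
tcp_rot: [[0.981, -0.194, 0.0], [-0.194, -0.981, -0.0], [0.0, 0.0, -1.0]]
wrist_force: [-0.2, -0.0, 0.2]
finger_gap: 93.0
finger_force: 0.0
```

>>> {"method": "servo_tool", "body": {"targets": [0.51,-0.7,-0.03,0,0,0.77,93,0.46,-0.73,-0.04,0,0,0.77,93,0.41,-0.76,-0.03,0,0,0.77,93,0.35,-0.79,-0.04,0,0,0.77,93,0.3,-0.81,-0.03,0,0,0.77,93,0.25,-0.83,-0.04,0,0,0.78,93,0.19,-0.84,-0.03,0,0,0.77,93,0,0,0,0,0,0,93]}}

```text
time_s: 2.78
ee_pos: [568.0, -159.5, 239.9]
tcp_rot: [[0.788, -0.616, 0.001], [-0.616, -0.788, 0.001], [0.001, -0.001, -1.0]]
wrist_force: [0.9, -0.8, -0.6]
finger_gap: 92.9
finger_force: 0.0
```

Run:
```python
from h import *
s=read_state();c=cam('wrist');print(s['time_s'],s['ee_pos'],yaw());save(c,'w1.png')
for m in mark_of('wrist','handle')[:3]: print(m['conf'],m['position'],atz(c,m['position'],0,s))
np.save('x.npy',c['pixels'])
for m in outline_of('wrist','handle')[:3]:
    print(m['conf'],m['mask'].sum())
hsv=cv2.cvtColor(c['pixels'],cv2.COLOR_RGB2HSV);r=((hsv[...,0]<8)|(hsv[...,0]>172))&(hsv[...,1]>170)&(hsv[...,2]>60)
n,l,st,ce=cv2.connectedComponentsWithStats(r.astype(np.uint8))
for i in range(1,n):
    if st[i,4]>200:
        ys,xs=np.nonzero(l==i);P=np.array([atz(c,q,66,s)[:2] for q in np.c_[xs,ys]],np.float32)
        print(st[i],cv2.minAreaRect(P))
```

```text
2.7833 [ 568.01042061 -159.46857012  239.86106842] -37.836434909622135
0.93 [285.1, 108.7] [ 632.30261779 -215.20350922    0.        ]
0.72 [233.5, 12.3] [ 771.4073395  -242.53551072    0.        ]
0.65 [475.9, 45.7] [ 553.55217524 -490.90695828    0.        ]
0.78 1930
0.68 2490
0.65 809
[207   0  30  29 438] ((758.3604125976562, -227.1312255859375), (16.227903366088867, 37.877044677734375), 20.424097061157227)
[ 274   60   21   95 1741] ((633.9931640625, -214.0938262939453), (19.290462493896484, 98.75318145751953), 50.12662887573242)
```

View pics/w1.png

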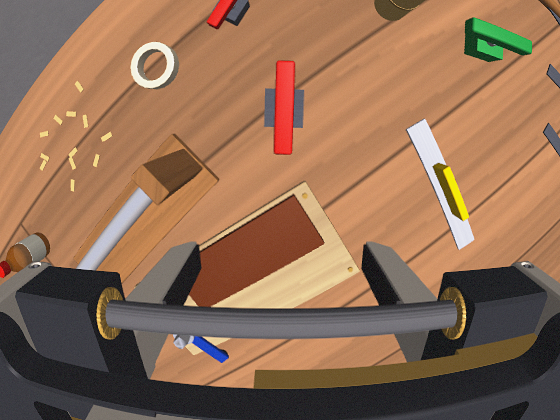

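Run:
```python
from h import *
s=read_state();print(s['ee_pos'])
plan([(633.5,-214.5,140,-39.9,60),(633.5,-214.5,140,-39.9,60,1)])
```

```text
[ 564.57115829 -163.1445508   239.55437935]
-> [ 633.5 -214.7  140. ] -39.9
[0.54, -0.01, 0.62, 0, 0, 0.1, 60, 0.54, -0.02, 0.62, 0, 0, 0.1, 60, 0.53, -0.02, 0.62, 0, 0, 0.1, 60, 0.54, -0.02, 0.63, 0, 0, 0.1, 60]
-> [ 633.5 -214.7  140. ] -39.9
[0, 0, 0, 0, 0, 0, 60]
```

>>> {"method": "servo_tool", "body": {"targets": [0.54,-0.01,0.62,0,0,0.1,60,0.54,-0.02,0.62,0,0,0.1,60,0.53,-0.02,0.62,0,0,0.1,60,0.54,-0.02,0.63,0,0,0.1,60,0,0,0.5,0,0,0,60,0,0,0.5,0,0,0,60,0,0,0.5,0,0,0,60,0,0,0.5,0,0,0,60]}}

```text
time_s: 3.6
ee_pos: [632.7, -216.2, 59.3]
tcp_rot: [[0.766, -0.643, -0.0], [-0.643, -0.766, -0.0], [-0.0, 0.0, -1.0]]
wrist_force: [0.5, 0.4, -0.4]
finger_gap: 60.2
finger_force: 0.0
```

>>> {"method": "servo_tool", "body": {"targets": [0,0,0.5,0,0,0,60,0,0,0,0,0,0,60,0,0,0,0,0,0,30,0,0,0,0,0,0,5,0,0,0,0,0,0,5,0,0,0,0,0,0,5,0,0,0,0,0,0,5]}}

```text
time_s: 4.18
ee_pos: [634.1, -215.0, 41.3]
tcp_rot: [[0.766, -0.643, 0.001], [-0.643, -0.766, -0.001], [0.001, -0.0, -1.0]]
wrist_force: [0.0, 0.4, 0.4]
finger_gap: 31.1
finger_force: 0.0
```

>>> {"method": "servo_tool", "body": {"targets": [0,0,0,0,0,0,5,0,0,0,0,0,0,5,0,0,0,0,0,0,5,0,0,0,0,0,0,5,0,0,-0.25,0,0,0,5,0,0,-0.75,0,0,0,5,0,0,-0.75,0,0,0,5,0,0,-0.75,0,0,0,5]}}

```text
time_s: 4.85
ee_pos: [633.3, -214.5, 141.5]
tcp_rot: [[0.766, -0.643, -0.001], [-0.643, -0.766, 0.0], [-0.001, 0.0, -1.0]]
wrist_force: [-0.3, 0.1, -0.8]
finger_gap: 19.8
finger_force: 30.0
```

Run:
```python
from h import *
s=read_state();print(s['ee_pos'],s['finger_gap'],s['finger_force'])
plan([(360,78,260,8,5)],p=(634,-215,140),y=-39.9)
```

```text
[ 633.29288724 -214.54911649  141.5046693 ] 19.7938534576594 29.998266398906708
-> [360.1  77.9 260. ] 8.0
[-0.83, -0.1, -0.25, 0, 0, -0.8, 5, -0.82, -0.16, -0.25, 0, 0, -0.8, 5, -0.81, -0.22, -0.25, 0, 0, -0.8, 5, -0.79, -0.27, -0.25, 0, 0, -0.8, 5, -0.77, -0.33, -0.25, 0, 0, -0.8, 5, -0.74, -0.38, -0.25, 0, 0, -0.8, 5, -0.72, -0.43, -0.25, 0, 0, -0.8, 5, -0.68, -0.48, -0.25, 0, 0, -0.8, 5]
[-0.65, -0.53, -0.25, 0, 0, -0.79, 5, -0.61, -0.57, -0.25, 0, 0, -0.8, 5, -0.57, -0.61, -0.25, 0, 0, -0.79, 5, -0.53, -0.64, -0.25, 0, 0, -0.8, 5]
```

>>> {"method": "servo_tool", "body": {"targets": [-0.83,-0.1,-0.25,0,0,-0.8,5,-0.82,-0.16,-0.25,0,0,-0.8,5,-0.81,-0.22,-0.25,0,0,-0.8,5,-0.79,-0.27,-0.25,0,0,-0.8,5,-0.77,-0.33,-0.25,0,0,-0.8,5,-0.74,-0.38,-0.25,0,0,-0.8,5,-0.72,-0.43,-0.25,0,0,-0.8,5,-0.68,-0.48,-0.25,0,0,-0.8,5]}}

```text
time_s: 5.52
ee_pos: [449.9, -18.0, 220.9]
tcp_rot: [[0.991, -0.136, -0.0], [-0.136, -0.991, 0.0], [-0.0, -0.0, -1.0]]
wrist_force: [0.8, 0.5, -1.6]
finger_gap: 20.0
finger_force: 30.0
```

>>> {"method": "servo_tool", "body": {"targets": [-0.65,-0.53,-0.25,0,0,-0.79,5,-0.61,-0.57,-0.25,0,0,-0.8,5,-0.57,-0.61,-0.25,0,0,-0.79,5,-0.53,-0.64,-0.25,0,0,-0.8,5,0,0,0,0,0,0,5,0,0,0,0,0,0,5]}}

```text
time_s: 6.02
ee_pos: [359.7, 79.3, 261.1]
tcp_rot: [[0.99, 0.14, 0.002], [0.14, -0.99, 0.0], [0.002, 0.0, -1.0]]
wrist_force: [1.3, -0.2, -1.9]
finger_gap: 19.8
finger_force: 30.0
```

Run:
```python
from h import *
s=read_state();c=cam('wrist');print(s['time_s'],s['ee_pos'],yaw(),s['finger_gap']);save(c,'w2.png')
for q,z in (('spindle',40),('jig',0),('rest',0),('bar_mid',125)):
  for m in mark_of('wrist',q)[:2]: print(q,m['conf'],m['position'],atz(c,m['position'],z,s))
```

```text
6.0167 [359.733011    79.28486555 261.10967418] 7.93498923684559 19.81154617661702
spindle 0.56 [282.8, 83.2] [474.7507544  94.029111   40.       ]
jig 0.58 [373.8, 89.3] [491.84611822 -25.4319261    0.        ]
```

View pics/w2.png

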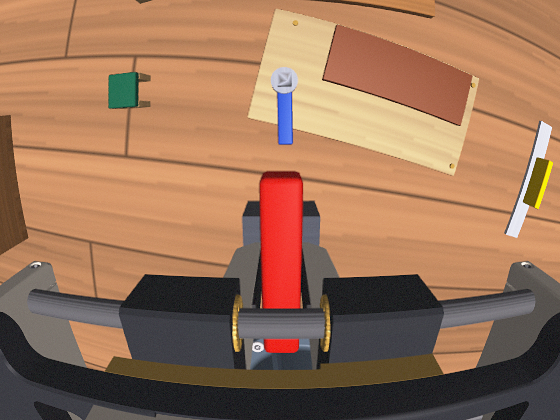

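Run:
```python
from h import *
s=read_state();c=cam('wrist');print(s['ee_pos'],yaw())
hsv=cv2.cvtColor(c['pixels'],cv2.COLOR_RGB2HSV)
def rect(m,z,name,mn=150):
    m=cv2.morphologyEx(m.astype(np.uint8),cv2.MORPH_OPEN,np.ones((3,3)))
    n,l,st,ce=cv2.connectedComponentsWithStats(m)
    i=1+np.argmax(st[1:,4]);ys,xs=np.nonzero(l==i)
    P=np.array([atz(c,q,z,s)[:2] for q in np.c_[xs,ys]],np.float32)
    print(name,st[i],cv2.minAreaRect(P),P.mean(0));return P
H,S,V=[hsv[...,i].astype(int) for i in range(3)]
for u,v in ((400,75),(285,120),(284,75),(280,73),(123,90),(270,80),(260,110),(440,155)): print(u,v,hsv[v,u],end=' ')
m=(H<12)&(S>120)&(V<150);m[170:]=0
P=rect(m,24,'board')
b=(H>105)&(H<130)&(S>150);b[200:]=0;P=rect(b,32,'arm')
g=np.zeros_like(b);g[62:98,262:306]=1;g&=(S<45)&(V>60);P=rect(g,40,'shoulder')
ys,xs=np.nonzero(g);print(xs.min(),xs.max(),ys.min(),ys.max())
G=(H>70)&(H<95)&(S>80);rect(G,50,'pad')
cv2.imwrite('pics/crop.png',cv2.resize(cv2.cvtColor(c['pixels'],cv2.COLOR_RGB2BGR)[50:160,230:340],None,fx=5,fy=5,interpolation=cv2.INTER_CUBIC))
```

```text
[360.56809736  77.96536512 259.88314578] 7.823927413344601
400 75 [  8 144 167] 285 120 [113 163 234] 284 75 [130  12 184] 280 73 [124  18 199] 123 90 [ 77 163 114] 270 80 [113  24 217] 260 110 [ 21  84 235] 440 155 [ 18  88 228] Traceback (most recent call last):
  File "<stdin>", line 13, in <module>
  File "<stdin>", line 7, in rect
    return _wrapfunc(a, 'argmax', axis=axis, out=out, **kwds)
    return bound(*args, **kwds)
ValueError: attempt to get argmax of an empty sequence
```

```bash
cat >> h.py <<'E'
def rect(c,s,m,z,name='',close=0):
    m=cv2.morphologyEx(m.astype(np.uint8),cv2.MORPH_OPEN,np.ones((3,3)))
    n,l,st,ce=cv2.connectedComponentsWithStats(m)
    i=1+np.argmax(st[1:,4]);ys,xs=np.nonzero(l==i)
    P=np.array([atz(c,q,z,s)[:2] for q in np.c_[xs,ys]],np.float32)
    r=cv2.minAreaRect(P);print(name,st[i],np.round([*r[0],*r[1],r[2]],1),P.mean(0));return r
E
python3 - <<'E'
from h import *
s=read_state();c=cam('wrist')
hsv=cv2.cvtColor(c['pixels'],cv2.COLOR_RGB2HSV)
H,S,V=[hsv[...,i].astype(int) for i in range(3)]
m=(H<12)&(S>125)&(V<190);m[170:]=0;m[:,:300]=0
rect(c,s,m,24,'board')
b=(H>105)&(H<130)&(S>130);b[200:]=0;rect(c,s,b,32,'arm')
g=np.zeros_like(b);g[62:98,262:306]=1;g&=(S<45)&(V>60);rect(c,s,g,40,'shoulder')
ys,xs=np.nonzero(g);print(xs.min(),xs.max(),ys.min(),ys.max())
G=(H>70)&(H<95)&(S>80);rect(c,s,G,50,'pad')
L=(H>14)&(H<25)&(S<100)&(V>200);L[180:]=0;L|=m;L[:,:240]=0;L[:, 485:]=0
rect(c,s,cv2.morphologyEx(L.astype(np.uint8),cv2.MORPH_CLOSE,np.ones((25,25))),12,'base')
cv2.imwrite('pics/crop.png',cv2.resize(cv2.cvtColor(c['pixels'],cv2.COLOR_RGB2BGR)[50:160,230:340],None,fx=5,fy=5,interpolation=cv2.INTER_CUBIC))
E
```

```text
board [ 323   24  148  100 7899] [516.  -55.2 199.5  75.3  84.3] [516.7588   -49.954037]
arm [276  93  15  51 716] [433.7  86.2  60.6  16.7   8. ] [433.7514   85.88818]
shoulder [269  67  28  26 582] [479.1  93.2  30.   31.4   7.9] [479.03174  93.30892]
269 296 67 92
pad [107  73  29  36 981] [449.5 290.   42.9  40.8   6.5] [449.57672 289.56714]
base [  247     0   232   174 25656] [540.5 -29.4 305.1 260.4  85.5] [496.29343  -11.018872]
```

View pics/crop.png

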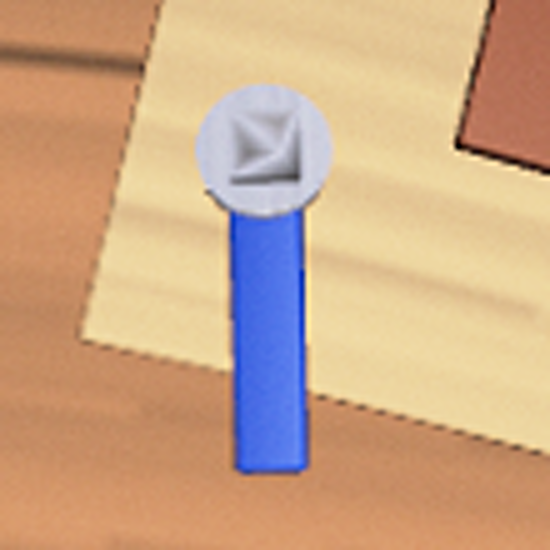

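Run:
```python
from h import *
s=read_state();c=cam('wrist');R=np.array(s['tcp_rot']);p=np.array(s['ee_pos']);print(p,yaw(),s['finger_gap'])
T=lambda x,y,z:p+R@np.array([x,y,z])   # tool z down: bar top z=-26, origin z=+40
for q in ((50,0,-26),(50,0,-4),(50,10,-26),(50,-10,-26),(22,22,6),(22,-22,6),(22,22,40),(22,-22,40)): print(q,proj(c,T(*q),s).round(1))
cv2.imwrite('pics/crop2.png',cv2.resize(cv2.cvtColor(c['pixels'],cv2.COLOR_RGB2BGR)[150:270,220:340],None,fx=5,fy=5,interpolation=cv2.INTER_CUBIC))
```

```text
[360.46910429  78.07847499 259.88728898] 7.845526221469102 19.94841189825124
(50, 0, -26) [[282.4 178.7]]
(50, 0, -4) [[282.2 170.1]]
(50, 10, -26) [[305.2 178.7]]
(50, -10, -26) [[259.5 178.7]]
(22, 22, 6) [[321.5 217. ]]
(22, -22, 6) [[242.6 216.9]]
(22, 22, 40) [[315.4 201. ]]
(22, -22, 40) [[248.4 201. ]]
```

View pics/crop2.png

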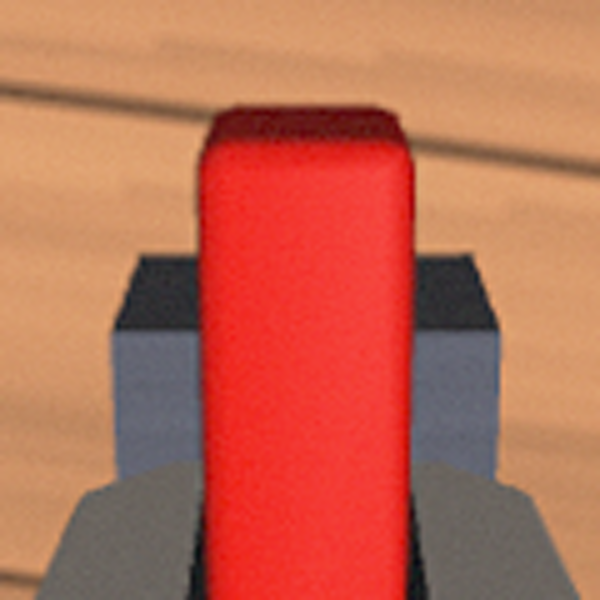

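Run:
```python
from h import *
plan([(479.2,93.4,116,8,5)])
```

```text
-> [479.   93.4 115.9] 8.0
[0.5, 0, 0.6, 0, 0, -0.01, 5, 0.5, 0.01, 0.6, 0, 0, 0, 5, 0.5, 0, 0.6, 0, 0, -0.01, 5, 0.5, 0.01, 0.6, 0, 0, 0, 5, 0.5, 0.01, 0.6, 0, 0, -0.01, 5, 0.49, 0, 0.6, 0, 0, 0, 5]
```

>>> {"method": "servo_tool", "body": {"targets": [0.5,0,0.6,0,0,-0.01,5,0.5,0.01,0.6,0,0,0,5,0.5,0,0.6,0,0,-0.01,5,0.5,0.01,0.6,0,0,0,5,0.5,0.01,0.6,0,0,-0.01,5,0.49,0,0.6,0,0,0,5,0,0,0,0,0,0,5,0,0,0,0,0,0,5]}}

```text
time_s: 7.08
ee_pos: [478.5, 93.7, 114.8]
tcp_rot: [[0.99, 0.14, -0.003], [0.14, -0.99, -0.0], [-0.003, -0.0, -1.0]]
wrist_force: [-0.7, -0.4, -2.2]
finger_gap: 20.1
finger_force: 30.0
```

>>> {"method": "servo_tool", "body": {"targets": [0,0,0.1,0,0,0,5,0,0,0.1,0,0,0,5,0,0,0.1,0,0,0,5,0,0,0.05,0,0,0,5,0,0,0.05,0,0,0,5,0,0,0,0,0,0,5,0,0,0,0,0,0,5]}}

```text
time_s: 7.67
ee_pos: [478.8, 94.0, 100.4]
tcp_rot: [[0.99, 0.14, 0.0], [0.14, -0.99, 0.0], [0.0, -0.0, -1.0]]
wrist_force: [-0.2, -0.1, -2.2]
finger_gap: 19.6
finger_force: 30.0
```

>>> {"method": "servo_tool", "body": {"targets": [0,0,0.08,0,0,0,5,0,0,0.08,0,0,0,5,0,0,0.08,0,0,0,5,0,0,0,0,0,0,5,0,0,0,0,0,0,5]}}

```text
time_s: 8.08
ee_pos: [478.8, 93.7, 90.3]
tcp_rot: [[0.99, 0.14, -0.0], [0.14, -0.99, -0.0], [-0.0, 0.0, -1.0]]
wrist_force: [1.4, -4.9, -3.6]
finger_gap: 19.9
finger_force: 30.0
```

>>> {"method": "servo_tool", "body": {"targets": [0,0.02,0.06,0,0,0,5,0,0,0.06,0,0,0,5,0,0,0.06,0,0,0,5,0,0,0.06,0,0,0,5,0,0,0,0,0,0,5,0,0,0,0,0,0,5]}}

```text
time_s: 8.58
ee_pos: [478.8, 93.3, 80.9]
tcp_rot: [[0.99, 0.14, -0.0], [0.14, -0.99, 0.0], [-0.0, -0.0, -1.0]]
wrist_force: [0.1, -0.8, -2.1]
finger_gap: 20.1
finger_force: 30.0
```

>>> {"method": "servo_tool", "body": {"targets": [0,0,0.04,0,0,0,5,0,0,0.03,0,0,0,5,0,0,0,0,0,0,5,0,0,0,0,0,0,5]}}

```text
time_s: 8.92
ee_pos: [479.6, 93.5, 80.3]
tcp_rot: [[0.99, 0.14, 0.002], [0.14, -0.99, 0.0], [0.002, -0.0, -1.0]]
wrist_force: [-9.9, -0.4, 29.1]
finger_gap: 20.1
finger_force: 30.0
```

>>> {"method": "servo_tool", "body": {"targets": [0,0,0,0,0,0,60,0,0,0,0,0,0,60,0,0,0,0,0,0,60,0,0,0,0,0,0,60,0,0,0,0,0,0,60,0,0,-0.5,0,0,0,60,0,0,-0.9,0,0,0,93,0,0,-0.9,0,0,0,93]}}

```text
time_s: 9.58
ee_pos: [478.1, 93.1, 170.6]
tcp_rot: [[0.99, 0.14, -0.003], [0.14, -0.99, -0.0], [-0.003, -0.0, -1.0]]
wrist_force: [-0.1, 0.7, 0.2]
finger_gap: 68.2
finger_force: 0.0
```

Run:
```python
from h import *
s=read_state();print(s['ee_pos'],yaw(),s['finger_gap'])
# pad A view: at (449.5,290); want tool y along pad x (world ~x) -> yaw ~ -83.5 or 96.5
for Y in (96.5,-83.5):
    a=np.radians(Y);q=np.array([449.5,290])-90*np.array([np.cos(a),np.sin(a)]);print(Y,q,np.degrees(np.arctan2(q[1],q[0]))+90-Y)
plan([(450,290-70,230,90,93)],p=(479,93.3,172),y=8)
```

```text
[478.08149398  93.11777011 170.56835167] 8.061467927375523 68.16125967387651
96.5 [459.68828924 200.57853299] 17.073374307071248
-83.5 [439.31171076 379.42146701] 214.31627152997692
-> [450. 220. 230.] 90.0
[-0.02, -0.19, -0.09, 0, 0, -0.96, 93, 0, -0.19, -0.09, 0, 0, -0.97, 93, 0.02, -0.19, -0.08, 0, 0, -0.96, 93, 0.03, -0.19, -0.09, 0, 0, -0.97, 93, 0.05, -0.19, -0.08, 0, 0, -0.96, 93, 0.06, -0.18, -0.09, 0, 0, -0.97, 93, 0.08, -0.17, -0.08, 0, 0, -0.96, 93, 0.09, -0.17, -0.09, 0, 0, -0.97, 93]
[0.11, -0.16, -0.08, 0, 0, -0.96, 93, 0.12, -0.15, -0.09, 0, 0, -0.97, 93, 0.13, -0.14, -0.08, 0, 0, -0.96, 93, 0.14, -0.13, -0.09, 0, 0, -0.97, 93, 0.15, -0.11, -0.08, 0, 0, -0.96, 93, 0.16, -0.1, -0.09, 0, 0, -0.97, 93, 0.17, -0.09, -0.08, 0, 0, -0.96, 93, 0.18, -0.07, -0.09, 0, 0, -0.97, 93]
[0.18, -0.06, -0.08, 0, 0, -0.96, 93]
```

>>> {"method": "servo_tool", "body": {"targets": [-0.02,-0.19,-0.09,0,0,-0.96,93,0,-0.19,-0.09,0,0,-0.97,93,0.02,-0.19,-0.08,0,0,-0.96,93,0.03,-0.19,-0.09,0,0,-0.97,93,0.05,-0.19,-0.08,0,0,-0.96,93,0.06,-0.18,-0.09,0,0,-0.97,93,0.08,-0.17,-0.08,0,0,-0.96,93,0.09,-0.17,-0.09,0,0,-0.97,93]}}

```text
time_s: 10.25
ee_pos: [464.9, 153.2, 197.8]
tcp_rot: [[0.683, 0.73, -0.0], [0.73, -0.683, -0.0], [-0.0, -0.0, -1.0]]
wrist_force: [0.3, 0.1, -0.1]
finger_gap: 92.9
finger_force: 0.0
```

>>> {"method": "servo_tool", "body": {"targets": [0.11,-0.16,-0.08,0,0,-0.96,93,0.12,-0.15,-0.09,0,0,-0.97,93,0.13,-0.14,-0.08,0,0,-0.96,93,0.14,-0.13,-0.09,0,0,-0.97,93,0.15,-0.11,-0.08,0,0,-0.96,93,0.16,-0.1,-0.09,0,0,-0.97,93,0.17,-0.09,-0.08,0,0,-0.96,93,0.18,-0.07,-0.09,0,0,-0.97,93]}}

```text
time_s: 10.92
ee_pos: [451.3, 212.8, 224.9]
tcp_rot: [[0.078, 0.997, -0.0], [0.997, -0.078, -0.0], [-0.0, -0.0, -1.0]]
wrist_force: [-0.5, 0.7, -0.1]
finger_gap: 93.1
finger_force: 0.0
```

>>> {"method": "servo_tool", "body": {"targets": [0.18,-0.06,-0.08,0,0,-0.96,93,0,0,0,0,0,0,93,0,0,0,0,0,0,93]}}

```text
time_s: 11.17
ee_pos: [449.7, 219.9, 228.1]
tcp_rot: [[0.001, 1.0, -0.0], [1.0, -0.001, -0.0], [-0.0, -0.0, -1.0]]
wrist_force: [0.8, -0.8, 0.2]
finger_gap: 92.9
finger_force: 0.0
```

Run:
```python
from h import *
s=read_state();c=cam('wrist');print(s['ee_pos'],yaw());save(c,'w3.png')
hsv=cv2.cvtColor(c['pixels'],cv2.COLOR_RGB2HSV);H,S,V=[hsv[...,i].astype(int) for i in range(3)]
G=((H>70)&(H<95)&(S>80)).astype(np.uint8)
n,l,st,ce=cv2.connectedComponentsWithStats(G)
for i in range(1,n):
    if st[i,4]>100: rect(c,s,l==i,50,'pad')
```

```text
[449.70013786 219.87304883 228.05881663] 89.90883959997296
pad [ 259  101   44   40 1476] [449.7 292.9  42.7  38.5   6.9] [449.59628 292.86603]
pad [ 399  103   41   40 1247] [603.4 296.3  45.6  39.2  15.3] [603.1543  296.31696]
```

View pics/w3.png

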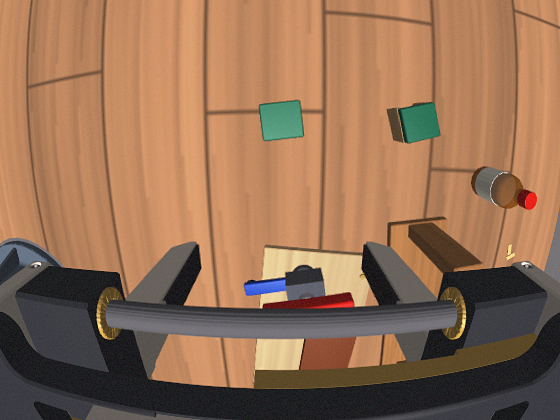

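Run:
```python
from h import *
plan([(449.7,292,100,96.9,80),(449.7,292,24,96.9,70,5)])
```

```text
-> [449.9 292.1  99.9] 96.91
[0.36, 0, 0.64, 0, 0, -0.28, 80, 0.36, 0.01, 0.64, 0, 0, -0.28, 80, 0.36, 0.02, 0.64, 0, 0, -0.28, 80, 0.36, 0.02, 0.64, 0, 0, -0.28, 80, 0.37, 0.04, 0.64, 0, 0, -0.28, 80]
-> [449.9 292.1  23.9] 96.91
[0, 0, 0.38, 0, 0, 0, 70, 0, 0, 0.38, 0, 0, 0, 70, 0, 0, 0.38, 0, 0, 0, 70, 0, 0, 0.38, 0, 0, 0, 70, 0, 0, 0.38, 0, 0, 0, 70]
```

>>> {"method": "servo_tool", "body": {"targets": [0.36,0,0.64,0,0,-0.28,80,0.36,0.01,0.64,0,0,-0.28,80,0.36,0.02,0.64,0,0,-0.28,80,0.36,0.02,0.64,0,0,-0.28,80,0.37,0.04,0.64,0,0,-0.28,80,0,0,0,0,0,0,80]}}

```text
time_s: 11.72
ee_pos: [447.6, 292.4, 95.8]
tcp_rot: [[-0.123, 0.992, -0.006], [0.992, 0.123, -0.003], [-0.002, -0.006, -1.0]]
wrist_force: [-0.4, 0.2, -1.7]
finger_gap: 80.2
finger_force: 0.0
```

>>> {"method": "servo_tool", "body": {"targets": [0,0,0.38,0,0,0,70,0,0,0.38,0,0,0,70,0,0,0.38,0,0,0,70,0,0,0.38,0,0,0,70,0,0,0.38,0,0,0,70,0,0,0,0,0,0,70]}}

```text
time_s: 12.22
ee_pos: [449.0, 291.0, 23.0]
tcp_rot: [[-0.12, 0.993, -0.003], [0.993, 0.12, -0.002], [-0.001, -0.003, -1.0]]
wrist_force: [-0.1, 0.1, -1.3]
finger_gap: 69.9
finger_force: 0.0
```

>>> {"method": "servo_tool", "body": {"targets": [0,0,0,0,0,0,30,0,0,0,0,0,0,30,0,0,0,0,0,0,30,0,0,0,0,0,0,30,0,0,0,0,0,0,30,0,0,0,0,0,0,30,0,0,0,0,0,0,30,0,0,-0.2,0,0,0,30]}}

```text
time_s: 12.88
ee_pos: [449.2, 292.1, 31.8]
tcp_rot: [[-0.123, 0.992, -0.001], [0.992, 0.123, -0.001], [-0.001, -0.001, -1.0]]
wrist_force: [-0.0, 0.5, -0.8]
finger_gap: 44.1
finger_force: 30.0
```

Run:
```python
from h import *
s=read_state();print(s['ee_pos'],yaw(),s['finger_gap'],s['finger_force'])
plan([(449.7,292,200,96.9,30),(655,-60,260,95,30)])
```

```text
[449.21919056 292.07842268  31.84045983] 97.0604331889383 44.13451904656556 29.981393069028854
-> [449.6 292.1 199.8] 96.91
[0, 0, -0.84, 0, 0, 0.01, 30, 0, 0, -0.84, 0, 0, 0.01, 30, 0, 0, -0.84, 0, 0, 0, 30, 0, 0.01, -0.84, 0, 0, 0.01, 30, 0, 0, -0.84, 0, 0, 0, 30]
-> [654.8 -60.2 259.8] 95.01
[-0.78, 0.34, -0.13, 0, 0, 0.03, 30, -0.78, 0.34, -0.12, 0, 0, 0.03, 30, -0.78, 0.34, -0.13, 0, 0, 0.03, 30, -0.78, 0.34, -0.12, 0, 0, 0.03, 30, -0.78, 0.34, -0.13, 0, 0, 0.03, 30, -0.77, 0.35, -0.12, 0, 0, 0.03, 30, -0.77, 0.35, -0.13, 0, 0, 0.03, 30, -0.77, 0.35, -0.12, 0, 0, 0.03, 30]
[-0.77, 0.35, -0.13, 0, 0, 0.04, 30, -0.77, 0.36, -0.12, 0, 0, 0.03, 30, -0.77, 0.36, -0.13, 0, 0, 0.04, 30, -0.78, 0.35, -0.12, 0, 0, 0.03, 30]
```

>>> {"method": "servo_tool", "body": {"targets": [0,0,-0.84,0,0,0.01,30,0,0,-0.84,0,0,0.01,30,0,0,-0.84,0,0,0,30,0,0.01,-0.84,0,0,0.01,30,0,0,-0.84,0,0,0,30]}}

```text
time_s: 13.3
ee_pos: [449.7, 292.3, 202.5]
tcp_rot: [[-0.12, 0.993, 0.0], [0.993, 0.12, 0.0], [0.0, 0.0, -1.0]]
wrist_force: [0.5, 0.8, -1.2]
finger_gap: 43.9
finger_force: 30.0
```

>>> {"method": "servo_tool", "body": {"targets": [-0.78,0.34,-0.13,0,0,0.03,30,-0.78,0.34,-0.12,0,0,0.03,30,-0.78,0.34,-0.13,0,0,0.03,30,-0.78,0.34,-0.12,0,0,0.03,30,-0.78,0.34,-0.13,0,0,0.03,30,-0.77,0.35,-0.12,0,0,0.03,30,-0.77,0.35,-0.13,0,0,0.03,30,-0.77,0.35,-0.12,0,0,0.03,30]}}

```text
time_s: 13.97
ee_pos: [587.4, 56.2, 241.1]
tcp_rot: [[-0.099, 0.995, 0.0], [0.995, 0.099, 0.0], [0.0, 0.0, -1.0]]
wrist_force: [0.9, 0.2, -0.6]
finger_gap: 43.7
finger_force: 30.0
```

>>> {"method": "servo_tool", "body": {"targets": [-0.77,0.35,-0.13,0,0,0.04,30,-0.77,0.36,-0.12,0,0,0.03,30,-0.77,0.36,-0.13,0,0,0.04,30,-0.78,0.35,-0.12,0,0,0.03,30,0,0,0,0,0,0,30,0,0,0,0,0,0,30]}}

```text
time_s: 14.47
ee_pos: [655.4, -61.2, 260.3]
tcp_rot: [[-0.085, 0.996, -0.0], [0.996, 0.085, 0.0], [0.0, -0.0, -1.0]]
wrist_force: [0.5, -0.2, -0.8]
finger_gap: 43.8
finger_force: 30.0
```

Run:
```python
from h import *
s=read_state();c=cam('wrist');print(s['ee_pos'],yaw(),s['finger_gap']);save(c,'w4.png')
for q,z in (('bar_mid',125),('rest',0)):
  for m in mark_of('wrist',q)[:2]: print(q,m['conf'],m['position'],atz(c,m['position'],z,s))
```

```text
[655.42658879 -61.1821244  260.29188293] 94.96623289160783 43.80816623792885
bar_mid 0.68 [280.3, 92.7] [646.41786764  37.4245065  125.        ]
rest 0.72 [279.0, 98.4] [644.44144246  38.33981107   0.        ]
```

View pics/w4.png

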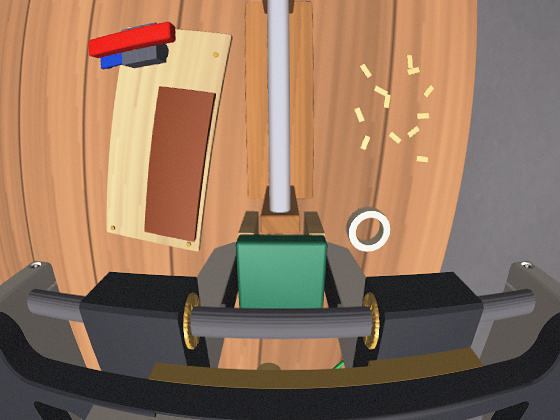

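Run:
```python
from h import *
s=read_state();c=cam('wrist');print(s['ee_pos'],yaw())
hsv=cv2.cvtColor(c['pixels'],cv2.COLOR_RGB2HSV);S=hsv[...,1].astype(int);P=[]
for v in range(20,200,10):
    xs=np.nonzero(S[v,262:300]<60)[0]+262
    P.append(np.r_[atz(c,((xs[0]+xs[-1])/2,v),125,s)[:2],xs[-1]-xs[0]])
P=np.array(P);print(P[[0,9,-1]].round(1))
k=np.polyfit(P[:,1],P[:,0],1);print('x=',k,'yaw',90-np.degrees(np.arctan(k[0])), 'res',np.std(P[:,0]-np.polyval(k,P[:,1])))
y0=37.4
for y in (y0-45,y0+45): print(np.polyval(k,y),y)
Y=90-np.degrees(np.arctan(k[0]))
plan([(np.polyval(k,-10),-10,190,Y,30),(np.polyval(k,-10),-10,140,Y,30,3)])
```

```text
[654.8102396  -58.90821565 260.29183065] 95.07871605345515
[[637.6 109.1  21. ]
 [646.2  23.7  21. ]
 [653.3 -51.3  20. ]]
x= [-9.62151572e-02  6.48375860e+02] yaw 95.49580521803644 res 0.15889834095490585
649.1070947144551 -7.600000000000001
640.4477305697264 82.4
-> [649.2  -9.9 190. ] 95.48
[0.41, -0.01, 0.59, 0, 0, -0.03, 30, 0.41, -0.01, 0.59, 0, 0, -0.03, 30, 0.41, -0.01, 0.58, 0, 0, -0.02, 30]
-> [649.2  -9.9 140. ] 95.48
[0, 0, 0.42, 0, 0, 0, 30, 0, 0, 0.42, 0, 0, 0, 30, 0, 0, 0.41, 0, 0, 0, 30]
```

>>> {"method": "servo_tool", "body": {"targets": [0.41,-0.01,0.59,0,0,-0.03,30,0.41,-0.01,0.59,0,0,-0.03,30,0.41,-0.01,0.58,0,0,-0.02,30,0,0,0.42,0,0,0,30,0,0,0.42,0,0,0,30,0,0,0.41,0,0,0,30,0,0,0,0,0,0,30,0,0,0,0,0,0,30]}}

```text
time_s: 15.33
ee_pos: [649.2, -10.2, 139.8]
tcp_rot: [[-0.095, 0.995, -0.001], [0.995, 0.095, 0.0], [0.0, -0.001, -1.0]]
wrist_force: [1.0, 1.0, -0.1]
finger_gap: 43.9
finger_force: 30.0
```

>>> {"method": "servo_tool", "body": {"targets": [0,0,0.15,0,0,0,30,0,0,0.15,0,0,0,30,0,0,0.15,0,0,0,30,0,0,0.05,0,0,0,30,0,0,0,0,0,0,30,0,0,0,0,0,0,30]}}

```text
time_s: 15.83
ee_pos: [650.1, -10.9, 121.6]
tcp_rot: [[-0.094, 0.996, 0.001], [0.996, 0.094, -0.0], [-0.0, 0.001, -1.0]]
wrist_force: [-5.2, 0.6, 12.9]
finger_gap: 43.8
finger_force: 30.0
```

>>> {"method": "servo_tool", "body": {"targets": [0,0,0,0,0,0,70,0,0,0,0,0,0,70,0,0,0,0,0,0,70,0,0,0,0,0,0,70,0,0,0,0,0,0,70,0,0,-0.5,0,0,0,75,0,0,-0.9,0,0,0,80,0,0,-0.9,0,0,0,80]}}

```text
time_s: 16.5
ee_pos: [649.0, -10.9, 211.8]
tcp_rot: [[-0.094, 0.996, -0.003], [0.996, 0.094, 0.0], [0.001, -0.003, -1.0]]
wrist_force: [0.2, -0.4, -0.7]
finger_gap: 79.1
finger_force: 0.0
```

Run:
```python
from h import *
s=read_state();print(s['ee_pos'],yaw(),s['finger_gap'])
plan([(625,225,215,105.3,85)],p=(649.2,-10,213),y=95.4)
```

```text
[649.01964435 -10.92139439 211.84654724] 95.41112022338118 79.0580576510711
-> [625.1 225.2 215. ] 105.3
[0.84, -0.01, -0.01, 0, 0, -0.28, 85, 0.84, 0.01, -0.01, 0, 0, -0.28, 85, 0.84, 0.04, -0.01, 0, 0, -0.28, 85, 0.84, 0.06, 0, 0, 0, -0.28, 85, 0.84, 0.07, -0.01, 0, 0, -0.29, 85, 0.84, 0.1, 0, 0, 0, -0.28, 85, 0.85, 0.12, -0.01, 0, 0, -0.29, 85]
```

>>> {"method": "servo_tool", "body": {"targets": [0.84,-0.01,-0.01,0,0,-0.28,85,0.84,0.01,-0.01,0,0,-0.28,85,0.84,0.04,-0.01,0,0,-0.28,85,0.84,0.06,0,0,0,-0.28,85,0.84,0.07,-0.01,0,0,-0.29,85,0.84,0.1,0,0,0,-0.28,85,0.85,0.12,-0.01,0,0,-0.29,85,0,0,0,0,0,0,85]}}

```text
time_s: 17.17
ee_pos: [624.5, 229.5, 213.6]
tcp_rot: [[-0.27, 0.963, -0.0], [0.963, 0.27, 0.001], [0.001, 0.0, -1.0]]
wrist_force: [0.4, -0.0, 0.4]
finger_gap: 84.7
finger_force: 0.0
```

Run:
```python
from h import *
s=read_state();s=read_state();c=cam('wrist');c=cam('wrist');s=read_state();print(s['ee_pos'],yaw())
hsv=cv2.cvtColor(c['pixels'],cv2.COLOR_RGB2HSV);H,S,V=[hsv[...,i].astype(int) for i in range(3)]
r=rect(c,s,(H>70)&(H<95)&(S>80),50,'pad')
x,y=r[0];Y=90+r[2] if r[2]<45 else r[2]
print(Y)
plan([(x,y,100,Y,80),(x,y,24,Y,70,5)])
```

```text
[625.28017962 225.13974054 213.53791097] 105.41981265428555
pad [ 260  103   43   38 1629] [606.4 294.4  42.4  37.6  15.5] [606.43317 294.37363]
105.45613479614258
-> [606.6 294.3  99.9] 105.47
[0.45, 0, 0.71, 0, 0, 0, 80, 0.45, 0, 0.71, 0, 0, 0, 80, 0.45, 0, 0.71, 0, 0, 0, 80, 0.44, 0.01, 0.71, 0, 0, -0.01, 80]
-> [606.6 294.3  23.9] 105.47
[0, 0, 0.38, 0, 0, 0, 70, 0, 0, 0.38, 0, 0, 0, 70, 0, 0, 0.38, 0, 0, 0, 70, 0, 0, 0.38, 0, 0, 0, 70, 0, 0, 0.38, 0, 0, 0, 70]
```

>>> {"method": "servo_tool", "body": {"targets": [0.45,0,0.71,0,0,0,80,0.45,0,0.71,0,0,0,80,0.45,0,0.71,0,0,0,80,0.44,0.01,0.71,0,0,-0.01,80,0,0,0,0,0,0,75]}}

```text
time_s: 17.68
ee_pos: [603.9, 293.3, 94.3]
tcp_rot: [[-0.265, 0.964, -0.008], [0.964, 0.265, -0.003], [-0.001, -0.008, -1.0]]
wrist_force: [-0.6, 0.4, -0.7]
finger_gap: 76.9
finger_force: 0.0
```

>>> {"method": "servo_tool", "body": {"targets": [0,0,0.38,0,0,0,70,0,0,0.38,0,0,0,70,0,0,0.38,0,0,0,70,0,0,0.38,0,0,0,70,0,0,0.38,0,0,0,70,0,0,0,0,0,0,70]}}

```text
time_s: 18.18
ee_pos: [606.1, 291.9, 21.4]
tcp_rot: [[-0.264, 0.965, -0.004], [0.965, 0.264, -0.002], [-0.001, -0.004, -1.0]]
wrist_force: [0.3, 0.5, 0.4]
finger_gap: 70.3
finger_force: 0.0
```

>>> {"method": "servo_tool", "body": {"targets": [0,0,0,0,0,0,30,0,0,0,0,0,0,30,0,0,0,0,0,0,30,0,0,0,0,0,0,30,0,0,0,0,0,0,30,0,0,0,0,0,0,30,0,0,0,0,0,0,30,0,0,-0.2,0,0,0,30]}}

```text
time_s: 18.85
ee_pos: [606.4, 293.1, 31.4]
tcp_rot: [[-0.265, 0.964, -0.002], [0.964, 0.265, -0.001], [-0.0, -0.002, -1.0]]
wrist_force: [-0.4, -0.3, -1.1]
finger_gap: 44.1
finger_force: 30.0
```

Run:
```python
from h import *
s=read_state();print(s['ee_pos'],yaw(),s['finger_gap'],s['finger_force'])
plan([(606.6,294.3,214,105.4,30),(640.2,85,214,95.5,30),(640.2,85,140,95.5,30)])
```

```text
[606.36788364 293.10423409  31.35386512] 105.362635454931 44.07649164852572 29.999304860830307
-> [606.4 294.4 214.2] 105.41
[0, 0, -0.76, 0, 0, 0, 30, 0.01, 0, -0.76, 0, 0, 0, 30, 0, 0, -0.76, 0, 0, 0, 30, 0.01, 0, -0.76, 0, 0, 0, 30, 0, 0.01, -0.76, 0, 0, 0, 30, 0.01, 0, -0.77, 0, 0, -0.01, 30]
-> [640.   85.  214.2] 95.51
[-0.88, -0.1, 0, 0, 0, 0.33, 30, -0.88, -0.07, 0, 0, 0, 0.33, 30, -0.88, -0.04, 0, 0, 0, 0.33, 30, -0.88, -0.02, 0, 0, 0, 0.33, 30, -0.89, 0, 0, 0, 0, 0.33, 30, -0.88, 0.03, 0, 0, 0, 0.33, 30]
-> [640.   85.  140.2] 95.51
[0, 0, 0.62, 0, 0, 0, 30, 0, 0, 0.62, 0, 0, 0, 30, 0, 0, 0.61, 0, 0, 0, 30]
```

>>> {"method": "servo_tool", "body": {"targets": [0,0,-0.76,0,0,0,30,0.01,0,-0.76,0,0,0,30,0,0,-0.76,0,0,0,30,0.01,0,-0.76,0,0,0,30,0,0.01,-0.76,0,0,0,30,0.01,0,-0.77,0,0,-0.01,30]}}

```text
time_s: 19.35
ee_pos: [606.8, 294.5, 216.9]
tcp_rot: [[-0.266, 0.964, -0.0], [0.964, 0.266, -0.0], [-0.0, -0.0, -1.0]]
wrist_force: [0.0, -1.2, -1.0]
finger_gap: 43.7
finger_force: 30.0
```

>>> {"method": "servo_tool", "body": {"targets": [-0.88,-0.1,0,0,0,0.33,30,-0.88,-0.07,0,0,0,0.33,30,-0.88,-0.04,0,0,0,0.33,30,-0.88,-0.02,0,0,0,0.33,30,-0.89,0,0,0,0,0.33,30,-0.88,0.03,0,0,0,0.33,30,0,0,0,0,0,0,30,0,0,0,0,0,0,30]}}

```text
time_s: 20.02
ee_pos: [640.8, 83.8, 215.3]
tcp_rot: [[-0.094, 0.996, -0.0], [0.996, 0.094, 0.0], [0.0, -0.0, -1.0]]
wrist_force: [-0.1, 0.6, -1.4]
finger_gap: 43.9
finger_force: 30.0
```

Run:
```python
from h import *
s=read_state();c=cam('wrist');print(s['ee_pos'],yaw(),s['finger_gap'])
k=[-0.0962,648.376]
plan([(np.polyval(k,s['ee_pos'][1]),s['ee_pos'][1],140,95.5,30)])
R=np.array(s['tcp_rot']);p=np.array(s['ee_pos'])
# expected hanging-in-hand outline: top front edge tool (20, +-22, -26), red check
hsv=cv2.cvtColor(c['pixels'],cv2.COLOR_RGB2HSV);H,S=hsv[...,0].astype(int),hsv[...,1]
G=(H>70)&(H<95)&(S>80);ys,xs=np.nonzero(G);print(xs.min(),xs.max(),ys.min())
print(proj(c,[p+R@np.array([20,y,-26]) for y in(-22,22)],s))
```

```text
[640.82743121  83.82622365 215.28576881] 95.46855447473501 43.87832979103692
-> [640.4  84.  140. ] 95.52
[-0.01, 0, 0.63, 0, 0, 0, 30, -0.01, -0.01, 0.63, 0, 0, 0, 30, -0.01, 0, 0.62, 0, 0, -0.01, 30]
0 553 230
[[233.81413241 243.54380705]
 [327.93715939 243.58291635]]
```

>>> {"method": "servo_tool", "body": {"targets": [-0.01,0,0.63,0,0,0,30,-0.01,-0.01,0.63,0,0,0,30,0,0,0.62,0,0,0,30,0,0,0,0,0,0,30,0,0,0,0,0,0,30]}}

```text
time_s: 20.48
ee_pos: [639.8, 85.7, 139.5]
tcp_rot: [[-0.098, 0.995, -0.002], [0.995, 0.098, 0.0], [0.0, -0.002, -1.0]]
wrist_force: [-0.5, 0.6, -0.8]
finger_gap: 43.9
finger_force: 30.0
```

>>> {"method": "servo_tool", "body": {"targets": [0,0,0.15,0,0,0,30,0,0,0.15,0,0,0,30,0,0,0.15,0,0,0,30,0,0,0.05,0,0,0,30,0,0,0,0,0,0,30,0,0,0,0,0,0,30]}}

```text
time_s: 20.98
ee_pos: [641.0, 84.8, 121.7]
tcp_rot: [[-0.096, 0.995, 0.002], [0.995, 0.096, 0.0], [0.0, 0.002, -1.0]]
wrist_force: [-5.4, 1.3, 12.8]
finger_gap: 43.8
finger_force: 30.0
```

>>> {"method": "servo_tool", "body": {"targets": [0,0,0,0,0,0,70,0,0,0,0,0,0,70,0,0,0,0,0,0,70,0,0,0,0,0,0,70,0,0,0,0,0,0,70,0,0,-0.5,0,0,0,75,0,0,-0.9,0,0,0,80,0,0,-0.9,0,0,0,80]}}

```text
time_s: 21.65
ee_pos: [639.7, 84.4, 211.9]
tcp_rot: [[-0.096, 0.995, -0.003], [0.995, 0.096, -0.0], [0.0, -0.003, -1.0]]
wrist_force: [0.3, -0.2, 0.4]
finger_gap: 79.7
finger_force: 0.0
```

Run:
```python
from h import *
s=read_state();print(s['ee_pos'],yaw(),s['finger_gap'])
plan([(320,-321,240,-6.3,93)],p=(640.4,84.5,213),y=95.5)
```

```text
[639.7109258   84.42346359 211.87939113] 95.50964267162973 79.74894819239145
-> [ 320.1 -320.8  240.2] -6.3
[-0.44, -0.43, -0.03, 0, 0, 0.97, 93, -0.48, -0.39, -0.03, 0, 0, 0.97, 93, -0.51, -0.34, -0.03, 0, 0, 0.97, 93, -0.54, -0.3, -0.03, 0, 0, 0.97, 93, -0.56, -0.25, -0.03, 0, 0, 0.97, 93, -0.58, -0.21, -0.03, 0, 0, 0.97, 93, -0.59, -0.16, -0.03, 0, 0, 0.97, 93, -0.61, -0.11, -0.03, 0, 0, 0.97, 93]
[-0.61, -0.05, -0.03, 0, 0, 0.97, 93, -0.62, 0, -0.03, 0, 0, 0.97, 93, -0.61, 0.05, -0.03, 0, 0, 0.97, 93, -0.61, 0.1, -0.03, 0, 0, 0.97, 93, -0.6, 0.15, -0.04, 0, 0, 0.97, 93, -0.58, 0.2, -0.03, 0, 0, 0.97, 93, -0.56, 0.25, -0.04, 0, 0, 0.97, 93, -0.54, 0.3, -0.03, 0, 0, 0.97, 93]
[-0.51, 0.34, -0.04, 0, 0, 0.97, 93, -0.48, 0.39, -0.03, 0, 0, 0.97, 93, -0.44, 0.42, -0.04, 0, 0, 0.97, 93, -0.41, 0.46, -0.03, 0, 0, 0.97, 93, -0.36, 0.49, -0.04, 0, 0, 0.96, 93]
```

>>> {"method": "servo_tool", "body": {"targets": [-0.44,-0.43,-0.03,0,0,0.97,93,-0.48,-0.39,-0.03,0,0,0.97,93,-0.51,-0.34,-0.03,0,0,0.97,93,-0.54,-0.3,-0.03,0,0,0.97,93,-0.56,-0.25,-0.03,0,0,0.97,93,-0.58,-0.21,-0.03,0,0,0.97,93,-0.59,-0.16,-0.03,0,0,0.97,93,-0.61,-0.11,-0.03,0,0,0.97,93]}}

```text
time_s: 22.32
ee_pos: [517.2, -70.7, 221.5]
tcp_rot: [[0.552, 0.834, 0.0], [0.834, -0.552, -0.0], [0.0, 0.0, -1.0]]
wrist_force: [0.3, -0.5, 0.4]
finger_gap: 93.0
finger_force: 0.0
```

>>> {"method": "servo_tool", "body": {"targets": [-0.61,-0.05,-0.03,0,0,0.97,93,-0.62,0,-0.03,0,0,0.97,93,-0.61,0.05,-0.03,0,0,0.97,93,-0.61,0.1,-0.03,0,0,0.97,93,-0.6,0.15,-0.04,0,0,0.97,93,-0.58,0.2,-0.03,0,0,0.97,93,-0.56,0.25,-0.04,0,0,0.97,93,-0.54,0.3,-0.03,0,0,0.97,93]}}

```text
time_s: 22.98
ee_pos: [395.1, -225.3, 232.0]
tcp_rot: [[0.953, 0.304, 0.0], [0.304, -0.953, -0.0], [0.0, 0.0, -1.0]]
wrist_force: [0.7, 0.0, -1.0]
finger_gap: 92.8
finger_force: 0.0
```

>>> {"method": "servo_tool", "body": {"targets": [-0.51,0.34,-0.04,0,0,0.97,93,-0.48,0.39,-0.03,0,0,0.97,93,-0.44,0.42,-0.04,0,0,0.97,93,-0.41,0.46,-0.03,0,0,0.97,93,-0.36,0.49,-0.04,0,0,0.96,93,0,0,0,0,0,0,93,0,0,0,0,0,0,93]}}

```text
time_s: 23.57
ee_pos: [319.8, -321.5, 239.1]
tcp_rot: [[0.994, -0.111, 0.0], [-0.111, -0.994, -0.0], [0.0, 0.0, -1.0]]
wrist_force: [0.1, 0.6, 0.7]
finger_gap: 93.3
finger_force: 0.0
```

Run:
```python
from h import *
s=read_state();c=cam('wrist');print(s['time_s'],s['ee_pos'],yaw());save(c,'w5.png')
hsv=cv2.cvtColor(c['pixels'],cv2.COLOR_RGB2HSV);H,S,V=[hsv[...,i].astype(int) for i in range(3)]
Yl=(H>22)&(H<34)&(S>180);Yl[250:]=0
n,l,st,ce=cv2.connectedComponentsWithStats(Yl.astype(np.uint8))
for i in range(1,n):
    if st[i,4]>100: rect(c,s,l==i,40,'rib')
for m in outline_of('wrist','straightedge')[:2]: print(m['conf']);rect(c,s,m['mask'],6,'se')
A=(S<40)&(V>170);A[250:]=0;rect(c,s,A|Yl,6,'alu')
```

```text
23.5667 [ 319.77161669 -321.47133954  239.05901419] -6.272831617824975
rib [274  61  10  69 688] [ 419.6 -329.2   10.    76.8   83.7] [ 419.45816 -329.21695]
rib [462 209  19  41 535] [ 228.1 -571.2   66.2   22.    17.1] [ 230.58781 -570.61975]
0.74
se [ 266   19   26  158 3879] [ 419.7 -329.1   30.2  197.    83.7] [ 419.42062 -329.31085]
alu [ 267   19   25  159 3930] [ 419.  -329.7   29.9  198.3   83.5] [ 418.48837 -329.3607 ]
```

View pics/w5.png

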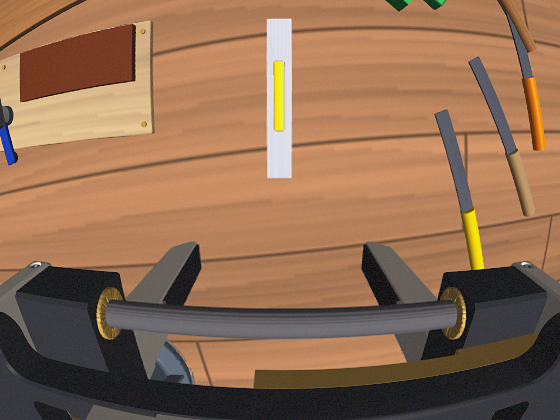

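Run:
```python
from h import *
plan([(419.4,-329.3,80,-6.35,60),(419.4,-329.3,18,-6.35,60,5)])
```

```text
-> [ 419.3 -329.4   80.1] -6.37
[0.41, -0.01, 0.66, 0, 0, 0, 60, 0.41, -0.01, 0.66, 0, 0, 0.01, 60, 0.42, -0.01, 0.66, 0, 0, 0, 60, 0.41, -0.01, 0.66, 0, 0, 0.01, 60, 0.42, -0.01, 0.67, 0, 0, 0, 60, 0.41, 0, 0.66, 0, 0, 0.01, 60]
-> [ 419.3 -329.4   18.1] -6.37
[0, 0, 0.31, 0, 0, 0, 60, 0, 0, 0.31, 0, 0, 0, 60, 0, 0, 0.31, 0, 0, 0, 60, 0, 0, 0.31, 0, 0, 0, 60, 0, 0, 0.31, 0, 0, 0, 60]
```

>>> {"method": "servo_tool", "body": {"targets": [0.41,-0.01,0.66,0,0,0,60,0.41,-0.01,0.66,0,0,0.01,60,0.42,-0.01,0.66,0,0,0,60,0.41,-0.01,0.66,0,0,0.01,60,0.42,-0.01,0.67,0,0,0,60,0.41,0,0.66,0,0,0.01,60,0,0,0,0,0,0,50]}}

```text
time_s: 24.25
ee_pos: [419.8, -327.4, 75.7]
tcp_rot: [[0.994, -0.109, -0.004], [-0.109, -0.994, 0.004], [-0.005, -0.004, -1.0]]
wrist_force: [0.2, 0.3, -0.7]
finger_gap: 57.2
finger_force: 0.0
```

>>> {"method": "servo_tool", "body": {"targets": [0,0,0.31,0,0,0,40,0,0,0.31,0,0,0,40,0,0,0.31,0,0,0,40,0,0,0.31,0,0,0,40,0,0,0.31,0,0,0,40,0,0,0,0,0,0,30,0,0,0,0,0,0,2,0,0,0,0,0,0,2]}}

```text
time_s: 24.92
ee_pos: [419.4, -330.0, 19.1]
tcp_rot: [[0.994, -0.112, 0.001], [-0.112, -0.994, -0.001], [0.001, 0.001, -1.0]]
wrist_force: [-0.6, -0.1, 0.1]
finger_gap: 24.3
finger_force: 0.0
```

>>> {"method": "servo_tool", "body": {"targets": [0,0,0,0,0,0,2,0,0,0,0,0,0,2,0,0,0,0,0,0,2,0,0,0,0,0,0,2,0,0,0,0,0,0,2,0,0,0,0,0,0,2]}}

```text
time_s: 25.42
ee_pos: [419.4, -330.1, 19.0]
tcp_rot: [[0.994, -0.112, 0.001], [-0.112, -0.994, -0.001], [0.001, 0.001, -1.0]]
wrist_force: [-1.2, 0.7, 6.9]
finger_gap: 12.2
finger_force: 30.0
```

Run:
```python
from h import *
s=read_state();print(s['ee_pos'],yaw(),s['finger_gap'],s['finger_force'])
# hover to look at board: over jig, camera ahead along +84deg
plan([(419.3,-329.4,120,-6.37,2),(466,-210,200,84.3,2)])
```

```text
[ 419.35613983 -330.14561983   18.96554018] -6.4314425232568295 12.165429470690817 30.00177651643753
-> [ 419.4 -329.4  120.2] -6.38
[0, -0.01, -0.84, 0, 0, 0, 2, 0, 0, -0.84, 0, 0, -0.01, 2, 0, -0.01, -0.85, 0, 0, 0, 2]
-> [ 466.  -210.1  200.2] 84.32
[0.04, -0.16, -0.11, 0, 0, -0.95, 2, 0.06, -0.16, -0.1, 0, 0, -0.95, 2, 0.07, -0.15, -0.11, 0, 0, -0.96, 2, 0.08, -0.15, -0.1, 0, 0, -0.95, 2, 0.09, -0.14, -0.11, 0, 0, -0.96, 2, 0.11, -0.13, -0.1, 0, 0, -0.95, 2, 0.12, -0.12, -0.11, 0, 0, -0.96, 2, 0.13, -0.11, -0.1, 0, 0, -0.95, 2]
[0.13, -0.1, -0.11, 0, 0, -0.96, 2, 0.14, -0.09, -0.1, 0, 0, -0.95, 2, 0.15, -0.08, -0.11, 0, 0, -0.96, 2, 0.16, -0.07, -0.1, 0, 0, -0.95, 2, 0.16, -0.05, -0.11, 0, 0, -0.96, 2, 0.16, -0.04, -0.1, 0, 0, -0.95, 2, 0.17, -0.02, -0.11, 0, 0, -0.96, 2, 0.17, -0.01, -0.1, 0, 0, -0.95, 2]
[0.17, 0, -0.11, 0, 0, -0.96, 2, 0.17, 0.02, -0.1, 0, 0, -0.95, 2, 0.16, 0.03, -0.11, 0, 0, -0.96, 2]
```

>>> {"method": "servo_tool", "body": {"targets": [0,-0.01,-0.84,0,0,0,2,0,0,-0.84,0,0,-0.01,2,0,-0.01,-0.85,0,0,0,2]}}

```text
time_s: 25.67
ee_pos: [418.7, -328.6, 120.4]
tcp_rot: [[0.994, -0.111, -0.001], [-0.111, -0.994, 0.001], [-0.001, -0.001, -1.0]]
wrist_force: [-0.6, -0.3, -1.1]
finger_gap: 12.1
finger_force: 30.0
```

>>> {"method": "servo_tool", "body": {"targets": [0.04,-0.16,-0.11,0,0,-0.95,2,0.06,-0.16,-0.1,0,0,-0.95,2,0.07,-0.15,-0.11,0,0,-0.96,2,0.08,-0.15,-0.1,0,0,-0.95,2,0.09,-0.14,-0.11,0,0,-0.96,2,0.11,-0.13,-0.1,0,0,-0.95,2,0.12,-0.12,-0.11,0,0,-0.96,2,0.13,-0.11,-0.1,0,0,-0.95,2]}}

```text
time_s: 26.33
ee_pos: [439.0, -278.5, 153.2]
tcp_rot: [[0.848, 0.53, -0.0], [0.53, -0.848, 0.0], [-0.0, -0.0, -1.0]]
wrist_force: [-0.2, 0.2, -1.6]
finger_gap: 11.8
finger_force: 30.0
```

>>> {"method": "servo_tool", "body": {"targets": [0.13,-0.1,-0.11,0,0,-0.96,2,0.14,-0.09,-0.1,0,0,-0.95,2,0.15,-0.08,-0.11,0,0,-0.96,2,0.16,-0.07,-0.1,0,0,-0.95,2,0.16,-0.05,-0.11,0,0,-0.96,2,0.16,-0.04,-0.1,0,0,-0.95,2,0.17,-0.02,-0.11,0,0,-0.96,2,0.17,-0.01,-0.1,0,0,-0.95,2]}}

```text
time_s: 27.0
ee_pos: [458.4, -228.2, 186.8]
tcp_rot: [[0.339, 0.941, -0.0], [0.941, -0.339, 0.0], [0.0, -0.0, -1.0]]
wrist_force: [0.4, 0.8, -2.8]
finger_gap: 11.4
finger_force: 30.0
```

>>> {"method": "servo_tool", "body": {"targets": [0.17,0,-0.11,0,0,-0.96,2,0.17,0.02,-0.1,0,0,-0.95,2,0.16,0.03,-0.11,0,0,-0.96,2,0,0,0,0,0,0,2,0,0,0,0,0,0,2]}}

```text
time_s: 27.42
ee_pos: [465.6, -209.7, 199.4]
tcp_rot: [[0.101, 0.995, 0.0], [0.995, -0.101, -0.0], [-0.0, 0.0, -1.0]]
wrist_force: [-0.6, 0.3, -1.9]
finger_gap: 11.9
finger_force: 30.0
```

Run:
```python
from h import *
s=read_state();c=cam('wrist');print(s['time_s'],s['ee_pos'],yaw(),s['finger_gap']);save(c,'w6.png')
hsv=cv2.cvtColor(c['pixels'],cv2.COLOR_RGB2HSV);H,S,V=[hsv[...,i].astype(int) for i in range(3)]
m=(H<12)&(S>125)&(V<190);m[230:]=0;r=rect(c,s,m,24,'board')
A=(S<40)&(V>150);A[300:]=0;A[:,:250]=0;A[:,320:]=0;rect(c,s,A,s['ee_pos'][2]-13,'se')
```

```text
27.4167 [ 465.61539596 -209.66904766  199.41448364] 84.15751430896469 11.891405092702527
board [ 280    0   71  135 7718] [514.5 -80.9 148.9  73.3  84.3] [519.624   -74.52029]
se [ 253   75   56  169 7661] [ 470.7 -157.6   96.4   30.1   84.3] [ 471.46246 -149.39758]
```

View pics/w6.png

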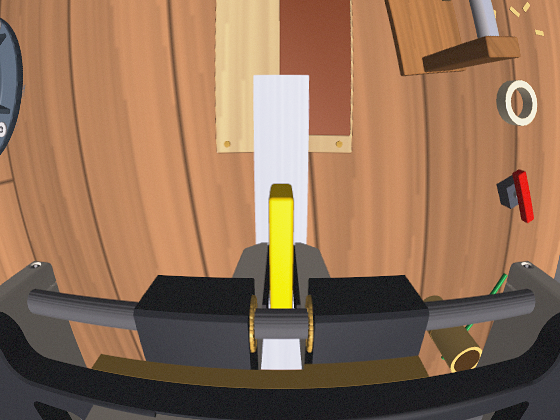

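Run:
```python
from h import *
s=read_state();print(s['ee_pos'],yaw())
plan([(460.7,-49.7,60,84.3,2),(460.7,-49.7,37,84.3,2,4)])
```

```text
[ 465.46452471 -209.86835468  199.22095617] 84.15751430896469
-> [460.8 -49.8  60. ] 84.31
[0.66, -0.09, 0.58, 0, 0, 0, 2, 0.66, -0.09, 0.58, 0, 0, -0.01, 2, 0.66, -0.09, 0.58, 0, 0, 0, 2, 0.66, -0.08, 0.58, 0, 0, -0.01, 2, 0.67, -0.09, 0.58, 0, 0, 0, 2, 0.66, -0.08, 0.58, 0, 0, -0.01, 2]
-> [460.8 -49.8  36.8] 84.31
[0, 0, 0.14, 0, 0, 0, 2, 0, 0, 0.15, 0, 0, 0, 2, 0, 0, 0.14, 0, 0, 0, 2, 0, 0, 0.15, 0, 0, 0, 2]
```

>>> {"method": "servo_tool", "body": {"targets": [0.66,-0.09,0.58,0,0,0,2,0.66,-0.09,0.58,0,0,0,2,0.66,-0.09,0.58,0,0,0,2,0.66,-0.08,0.58,0,0,0,2,0.67,-0.09,0.58,0,0,0,2,0.66,-0.08,0.58,0,0,0,2,0,0,0,0,0,0,2,0,0,0,0,0,0,2]}}

```text
time_s: 28.13
ee_pos: [459.9, -49.1, 59.2]
tcp_rot: [[0.099, 0.995, -0.003], [0.995, -0.099, 0.0], [0.0, -0.003, -1.0]]
wrist_force: [0.9, -0.4, -1.4]
finger_gap: 11.5
finger_force: 30.0
```

>>> {"method": "servo_tool", "body": {"targets": [0,0,0.14,0,0,0,2,0,0,0.15,0,0,0,2,0,0,0.14,0,0,0,2,0,0,0.14,0,0,0,2,0,0,0,0,0,0,2,0,0,0,0,0,0,2]}}

```text
time_s: 28.63
ee_pos: [460.6, -50.0, 37.2]
tcp_rot: [[0.1, 0.995, -0.001], [0.995, -0.1, 0.0], [0.0, -0.001, -1.0]]
wrist_force: [0.3, -0.2, -1.7]
finger_gap: 11.6
finger_force: 30.0
```

>>> {"method": "servo_tool", "body": {"targets": [0,0,0.05,0,0,0,2,0,0,0.05,0,0,0,2,0,0,0.03,0,0,0,2,0,0,0,0,0,0,2,0,0,0,0,0,0,2]}}

```text
time_s: 29.05
ee_pos: [460.7, -49.7, 32.2]
tcp_rot: [[0.099, 0.995, -0.0], [0.995, -0.099, 0.0], [0.0, -0.0, -1.0]]
wrist_force: [0.4, -0.1, -2.2]
finger_gap: 11.6
finger_force: 30.0
```

Still free; go down 1 mm more, then push toward the board.

>>> {"method": "servo_tool", "body": {"targets": [0,0,0.03,0,0,0,2,0,0,0,0,0,0,2,0,0.03,0,0,0,0,2,0,0.03,0,0,0,0,2,0,0,0,0,0,0,2,0,0,0,0,0,0,2]}}

```text
time_s: 29.55
ee_pos: [463.2, -49.9, 31.0]
tcp_rot: [[0.099, 0.995, 0.0], [0.995, -0.099, -0.0], [-0.0, 0.0, -1.0]]
wrist_force: [-0.0, 0.2, -1.7]
finger_gap: 11.9
finger_force: 30.0
```

>>> {"method": "servo_tool", "body": {"targets": [0,0,0.02,0,0,0,2,0,0.02,0,0,0,0,2,0,0.02,0,0,0,0,2,0,0,0,0,0,0,2,0,0,0,0,0,0,2]}}

```text
time_s: 29.97
ee_pos: [463.3, -50.0, 31.0]
tcp_rot: [[0.099, 0.995, -0.003], [0.995, -0.099, 0.0], [0.0, -0.003, -1.0]]
wrist_force: [-11.7, 0.1, 21.6]
finger_gap: 11.6
finger_force: 30.0
```

>>> {"method": "servo_tool", "body": {"targets": [0,0,-0.02,0,0,0,2,0,0.02,0,0,0,0,2,0,0,0,0,0,0,2,0,0,0,0,0,0,2]}}

```text
time_s: 30.3
ee_pos: [464.9, -50.1, 31.0]
tcp_rot: [[0.099, 0.995, -0.002], [0.995, -0.099, 0.0], [0.0, -0.002, -1.0]]
wrist_force: [-5.8, -1.2, 6.5]
finger_gap: 11.6
finger_force: 30.0
```

>>> {"method": "servo_tool", "body": {"targets": [0,0.02,0,0,0,0,2,0,0.01,0,0,0,0,2,0,0,0,0,0,0,2,0,0,0,0,0,0,2]}}

```text
time_s: 30.63
ee_pos: [465.0, -50.1, 31.0]
tcp_rot: [[0.099, 0.995, -0.004], [0.995, -0.099, 0.001], [0.0, -0.004, -1.0]]
wrist_force: [-11.8, -0.4, 13.8]
finger_gap: 11.9
finger_force: 30.0
```

>>> {"method": "servo_tool", "body": {"targets": [0,0,0,0,0,0,40,0,0,0,0,0,0,40,0,0,0,0,0,0,40,0,0,0,0,0,0,40,0,0,0,0,0,0,40,0,0,-0.4,0,0,0,40,0,0,-0.9,0,0,0,60,0,0,-0.9,0,0,0,60]}}

```text
time_s: 31.3
ee_pos: [465.9, -50.1, 119.4]
tcp_rot: [[0.099, 0.995, -0.003], [0.995, -0.099, 0.001], [0.0, -0.003, -1.0]]
wrist_force: [1.0, -0.0, 1.5]
finger_gap: 48.8
finger_force: 0.0
```

>>> {"method": "servo_tool", "body": {"targets": [-0.9,0,-0.9,0,0,0,60,-0.9,0,-0.9,0,0,0,60,-0.9,0,-0.9,0,0,0,60,-0.9,0,-0.4,0,0,0,60,0,0,0,0,0,0,60,0,0,0,0,0,0,60]}}

```text
time_s: 31.8
ee_pos: [454.5, -175.4, 224.1]
tcp_rot: [[0.102, 0.995, 0.002], [0.995, -0.102, -0.001], [-0.001, 0.002, -1.0]]
wrist_force: [-0.4, 0.1, -0.1]
finger_gap: 60.0
finger_force: 0.0
```

Run:
```python
from h import *
s=read_state();c=cam('wrist');print(s['time_s'],s['ee_pos'],yaw(),s['finger_gap']);save(c,'w7.png')
hsv=cv2.cvtColor(c['pixels'],cv2.COLOR_RGB2HSV);H,S,V=[hsv[...,i].astype(int) for i in range(3)]
m=(H<12)&(S>125)&(V<190);m[230:]=0;r=rect(c,s,m,24,'board')
Yl=(H>22)&(H<34)&(S>180);Yl[250:]=0;rect(c,s,Yl,52,'rib')
for q in outline_of('wrist','straightedge')[:1]: rect(c,s,q['mask'],18,'se')
for q in mark_of('wrist','straightedge')[:1]: print(q['conf'],atz(c,q['position'],12,s))
```

```text
31.8 [ 454.45150771 -175.38515972  224.06757772] 84.23387323521422 60.001391701132874
board [  292     0    67   163 10393] [516.3 -59.7 192.2  74.1  84.3] [516.2873  -61.02241]
rib [273  33  11  74 807] [464.5 -49.4  77.6  10.2  84.2] [464.53198  -49.792786]
se [ 265    0   28  161 4260] [464.2 -54.8 189.   30.5  84.1] [464.00842  -56.252316]
0.75 [461.76950451 -52.64044975  12.        ]
```

View pics/w7.png

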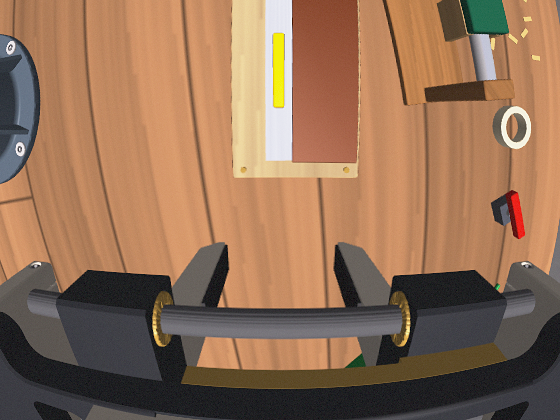

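Run:
```python
from h import *
plan([(478.8,93.3,150,8,60)])
```

```text
-> [478.7  93.4 150.1] 8.0
[0.42, 0, 0.11, 0, 0, 0.95, 60, 0.42, -0.04, 0.11, 0, 0, 0.95, 60, 0.41, -0.07, 0.11, 0, 0, 0.96, 60, 0.4, -0.11, 0.11, 0, 0, 0.95, 60, 0.39, -0.14, 0.11, 0, 0, 0.96, 60, 0.38, -0.17, 0.11, 0, 0, 0.95, 60, 0.37, -0.2, 0.12, 0, 0, 0.96, 60, 0.35, -0.23, 0.11, 0, 0, 0.95, 60]
[0.33, -0.26, 0.12, 0, 0, 0.96, 60, 0.3, -0.29, 0.11, 0, 0, 0.95, 60, 0.28, -0.31, 0.12, 0, 0, 0.96, 60, 0.25, -0.33, 0.11, 0, 0, 0.95, 60, 0.23, -0.35, 0.12, 0, 0, 0.96, 60, 0.19, -0.37, 0.11, 0, 0, 0.95, 60, 0.16, -0.39, 0.12, 0, 0, 0.96, 60, 0.13, -0.4, 0.11, 0, 0, 0.95, 60]
```

>>> {"method": "servo_tool", "body": {"targets": [0.42,0,0.11,0,0,0.95,60,0.42,-0.04,0.11,0,0,0.95,60,0.41,-0.07,0.11,0,0,0.96,60,0.4,-0.11,0.11,0,0,0.95,60,0.39,-0.14,0.11,0,0,0.96,60,0.38,-0.17,0.11,0,0,0.95,60,0.37,-0.2,0.12,0,0,0.96,60,0.35,-0.23,0.11,0,0,0.95,60]}}

```text
time_s: 32.62
ee_pos: [466.3, -38.9, 186.8]
tcp_rot: [[0.694, 0.72, -0.002], [0.72, -0.694, 0.0], [-0.001, -0.001, -1.0]]
wrist_force: [0.1, 0.3, -0.0]
finger_gap: 60.0
finger_force: 0.0
```

>>> {"method": "servo_tool", "body": {"targets": [0.33,-0.26,0.12,0,0,0.96,60,0.3,-0.29,0.11,0,0,0.95,60,0.28,-0.31,0.12,0,0,0.96,60,0.25,-0.33,0.11,0,0,0.95,60,0.23,-0.35,0.12,0,0,0.96,60,0.19,-0.37,0.11,0,0,0.95,60,0.16,-0.39,0.12,0,0,0.96,60,0.13,-0.4,0.11,0,0,0.95,60]}}

```text
time_s: 33.28
ee_pos: [478.2, 94.3, 149.9]
tcp_rot: [[0.991, 0.136, -0.002], [0.136, -0.991, -0.0], [-0.002, -0.0, -1.0]]
wrist_force: [-0.1, 0.3, 0.2]
finger_gap: 60.2
finger_force: 0.0
```

>>> {"method": "servo_tool", "body": {"targets": [0,0,0,0,0,0,60,0,0,0,0,0,0,60]}}

```text
time_s: 33.45
ee_pos: [478.4, 93.4, 150.3]
tcp_rot: [[0.99, 0.143, -0.002], [0.143, -0.99, -0.0], [-0.002, -0.0, -1.0]]
wrist_force: [0.3, 0.2, -0.4]
finger_gap: 60.1
finger_force: 0.0
```

Run:
```python
from h import *
s=read_state();print(s['time_s'],s['ee_pos'],yaw())
for n in('top','side'):
    c=cam(n)
    for q,z in (('handle',40),('straightedge',12)):
        for m in mark_of(n,q)[:3]: print(n,q,round(m['conf'],2),atz(c,m['position'],z).round(1))
    if n=='side': cv2.imwrite('pics/crop3.png',cv2.resize(cv2.cvtColor(c['pixels'],cv2.COLOR_RGB2BGR)[130:280,190:360],None,fx=4.5,fy=4,interpolation=cv2.INTER_CUBIC))
plan([(478.8,93.3,82,8,55,5)])
```

```text
33.45 [478.35641081  93.41413255 150.25907916] 8.236741683624194
top handle 0.84 [ 551.4 -479.    40. ]
top handle 0.37 [474.6  98.   40. ]
top straightedge 0.71 [470.  -62.6  12. ]
side handle 0.91 [488.1  98.3  40. ]
side handle 0.79 [ 549.8 -525.6   40. ]
side handle 0.78 [ 766.2 -279.3   40. ]
side straightedge 0.67 [462.1 -54.2  12. ]
-> [478.6  93.4  82. ] 8.02
[0, -0.01, 0.35, 0, 0, 0, 55, 0, -0.01, 0.34, 0, 0, 0, 55, 0, -0.01, 0.35, 0, 0, 0, 55, 0, 0, 0.34, 0, 0, 0, 55, -0.01, -0.01, 0.35, 0, 0, -0.01, 55]
```

View pics/crop3.png

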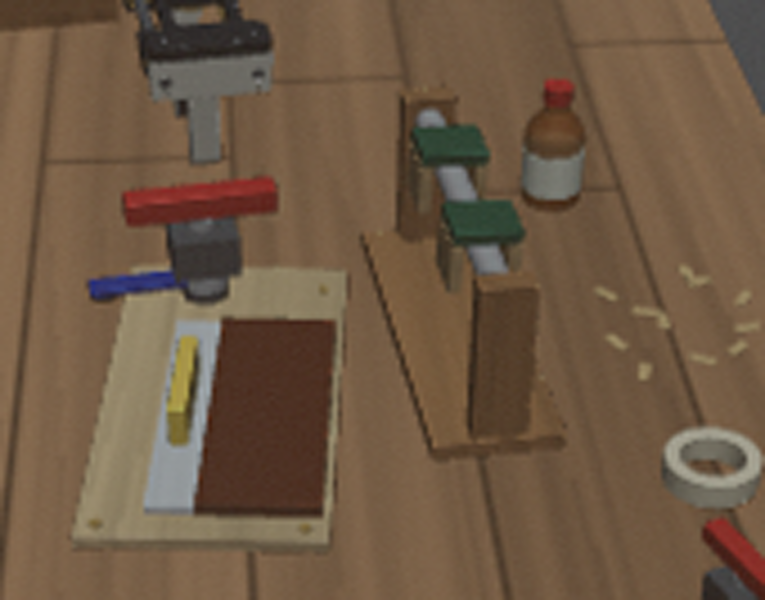

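>>> {"method": "servo_tool", "body": {"targets": [0,0,0.35,0,0,0,50,0,0,0.34,0,0,0,50,0,0,0.35,0,0,0,50,0,0,0.34,0,0,0,45,0,0,0.35,0,0,0,40,0,0,0,0,0,0,30,0,0,0,0,0,0,5,0,0,0,0,0,0,5]}}

```text
time_s: 34.42
ee_pos: [479.6, 92.1, 82.6]
tcp_rot: [[0.99, 0.138, 0.001], [0.138, -0.99, 0.0], [0.001, 0.0, -1.0]]
wrist_force: [-1.2, -0.5, -0.1]
finger_gap: 24.2
finger_force: 0.0
```

>>> {"method": "servo_tool", "body": {"targets": [0,0,0,0,0,0,5,0,0,0,0,0,0,5,0,0,0,0,0,0,5,0,0,0,0,0,0,5,0,0,0,0,0,0,5]}}

```text
time_s: 34.83
ee_pos: [479.7, 92.4, 82.5]
tcp_rot: [[0.99, 0.139, 0.001], [0.139, -0.99, 0.0], [0.001, 0.0, -1.0]]
wrist_force: [0.4, 0.2, 6.6]
finger_gap: 19.8
finger_force: 30.0
```

>>> {"method": "servo_tool", "body": {"targets": [0,0,0,0,0,-0.5,5,0,0,0,0,0,-0.5,5,0,0,0,0,0,-0.5,5,0,0,0,0,0,-0.5,5,0,0,0,0,0,0,5]}}

```text
time_s: 35.25
ee_pos: [479.5, 92.3, 82.5]
tcp_rot: [[0.95, 0.311, 0.001], [0.311, -0.95, -0.0], [0.001, 0.0, -1.0]]
wrist_force: [-1.3, 0.1, 6.8]
finger_gap: 20.0
finger_force: 30.0
```

>>> {"method": "servo_tool", "body": {"targets": [0,0,0,0,0,-0.8,5,0,0,0,0,0,-0.8,5,0,0,0,0,0,-0.8,5,0,0,0,0,0,-0.8,5,0,0,0,0,0,-0.8,5,0,0,0,0,0,-0.8,5,0,0,0,0,0,-0.8,5,0,0,0,0,0,-0.8,5]}}

```text
time_s: 35.92
ee_pos: [479.7, 92.4, 82.5]
tcp_rot: [[0.641, 0.768, 0.001], [0.768, -0.641, 0.0], [0.001, 0.001, -1.0]]
wrist_force: [-1.1, -0.2, 6.5]
finger_gap: 19.7
finger_force: 30.0
```

>>> {"method": "servo_tool", "body": {"targets": [0,0,0,0,0,-0.6,5,0,0,0,0,0,-0.6,5,0,0,0,0,0,-0.6,5,0,0,0,0,0,-0.6,5,0,0,0,0,0,0,5,0,0,0,0,0,0,5]}}

```text
time_s: 36.42
ee_pos: [479.7, 92.4, 82.5]
tcp_rot: [[0.47, 0.883, 0.001], [0.883, -0.47, 0.0], [0.001, 0.001, -1.0]]
wrist_force: [-1.7, 0.7, 7.0]
finger_gap: 19.4
finger_force: 30.0
```

Run:
```python
from h import *
s=read_state();print(s['time_s'],s['ee_pos'],yaw(),s['wrist_force'],s['moment'],s['finger_gap'])
```

```text
36.4167 [479.67077915  92.38767283  82.46068168] 61.98824528797072 [-1.69510455  0.68165477  7.00251147] [0.03867379 0.05638135 0.02831016] 19.379348549342307
```

>>> {"method": "servo_tool", "body": {"targets": [0,0,0,0,0,-0.6,5,0,0,0,0,0,-0.6,5,0,0,0,0,0,-0.6,5,0,0,0,0,0,-0.6,5,0,0,0,0,0,0,5,0,0,0,0,0,0,5]}}

```text
time_s: 36.92
ee_pos: [479.7, 92.5, 82.5]
tcp_rot: [[0.276, 0.961, 0.001], [0.961, -0.276, 0.0], [0.001, 0.001, -1.0]]
wrist_force: [-0.5, 0.7, 5.7]
finger_gap: 19.9
finger_force: 30.0
```

Run:
```python
from h import *
s=read_state();print(s['time_s'],s['ee_pos'],yaw(),s['wrist_force'],s['moment'],s['finger_gap'])
```

```text
36.9167 [479.70782784  92.45106934  82.47128792] 73.98832863612367 [-0.5169615   0.67676296  5.69336101] [ 0.03666414 -0.0533349   0.03863436] 19.880982008381533
```

>>> {"method": "servo_tool", "body": {"targets": [0,0,0,0,0,-0.5,5,0,0,0,0,0,-0.5,5,0,0,0,0,0,-0.4,5,0,0,0,0,0,0,5,0,0,0,0,0,0,5]}}

```text
time_s: 37.33
ee_pos: [479.7, 92.5, 82.5]
tcp_rot: [[0.157, 0.988, 0.001], [0.988, -0.157, 0.0], [0.001, 0.001, -1.0]]
wrist_force: [-0.0, -0.1, 5.2]
finger_gap: 19.8
finger_force: 30.0
```

Run:
```python
from h import *
s=read_state();print(s['time_s'],s['ee_pos'],yaw(),s['wrist_force'],s['moment'],s['finger_gap'])
```

```text
37.3333 [479.73259051  92.48475384  82.46929193] 80.97690560683546 [-0.02458395 -0.11110295  5.20326969] [ 0.18242049 -0.04213575 -0.05724953] 19.82488135472193
```

>>> {"method": "servo_tool", "body": {"targets": [0,0,0,0,0,-0.5,5,0,0,0,0,0,-0.3,5,0,0,0,0,0,0,5,0,0,0,0,0,0,5]}}

```text
time_s: 37.67
ee_pos: [479.7, 92.5, 82.5]
tcp_rot: [[0.088, 0.996, 0.001], [0.996, -0.088, 0.0], [0.001, 0.001, -1.0]]
wrist_force: [-0.2, 1.0, 5.0]
finger_gap: 19.7
finger_force: 30.0
```

Run:
```python
from h import *
s=read_state();print(s['time_s'],s['ee_pos'],yaw(),s['wrist_force'],s['moment'],s['finger_gap'],s['tau'][5])
```

```text
37.6667 [479.73809077  92.5060093   82.47456909] 84.9693394657919 [-0.17768929  1.04675408  5.03752703] [ 0.15301282 -0.07222684 -0.05172342] 19.711486958893225 -0.09914595633745193
```

>>> {"method": "servo_tool", "body": {"targets": [0,0,0,0,0,-0.5,5,0,0,0,0,0,-0.5,5,0,0,0,0,0,0,5,0,0,0,0,0,0,5]}}

```text
time_s: 38.0
ee_pos: [479.9, 92.6, 82.5]
tcp_rot: [[0.002, 1.0, 0.002], [1.0, -0.002, 0.0], [0.0, 0.002, -1.0]]
wrist_force: [0.4, 2.4, 6.8]
finger_gap: 20.0
finger_force: 30.0
```

Run:
```python
from h import *
s=read_state();print(s['time_s'],s['ee_pos'],yaw(),s['wrist_force'],s['moment'],s['finger_gap'],s['tau'][5])
c=cam('top');hsv=cv2.cvtColor(c['pixels'],cv2.COLOR_RGB2HSV);H,S,V=[hsv[...,i].astype(int) for i in range(3)]
b=(H>105)&(H<130)&(S>120)&(V>80);ys,xs=np.nonzero(b[220:300,200:300]);print(len(xs))
if len(xs)>5: rect(c,s,np.pad(b[220:300,200:300],((220,120),(200,260))),32,'arm')
```

```text
38.0 [479.9064287   92.56429658  82.45289131] 89.89600658912097 [0.43719518 2.40966128 6.76253932] [ 0.4429088  -0.31008274 -0.02023821] 19.981197196042356 -0.1992830727249384
50
arm [247 252   9   6  48] [4.731e+02 3.080e+01 1.420e+01 2.290e+01 2.000e-01] [473.39078   30.591925]
```

>>> {"method": "servo_tool", "body": {"targets": [0,0,0,0,0,0.5,5,0,0,0,0,0,0.3,5,0,0,0,0,0,0,5,0,0,0,0,0,0,5]}}

```text
time_s: 38.38
ee_pos: [480.0, 92.6, 82.5]
tcp_rot: [[0.072, 0.997, 0.002], [0.997, -0.072, 0.0], [0.001, 0.002, -1.0]]
wrist_force: [0.4, 2.3, 5.8]
finger_gap: 19.6
finger_force: 30.0
```

>>> {"method": "servo_tool", "body": {"targets": [0,0,0,0,0,0,50,0,0,0,0,0,0,50,0,0,0,0,0,0,50,0,0,0,0,0,0,50,0,0,-0.3,0,0,0,50,0,0,-0.9,0,0,0,60,0,0,-0.9,0,0,0,60,-0.8,0,-0.8,0,0,0,60]}}

```text
time_s: 39.05
ee_pos: [477.4, 65.0, 197.4]
tcp_rot: [[0.068, 0.998, 0.001], [0.998, -0.068, 0.001], [0.001, 0.001, -1.0]]
wrist_force: [1.1, -0.6, -0.0]
finger_gap: 59.2
finger_force: 0.0
```

>>> {"method": "servo_tool", "body": {"targets": [-0.8,0,-0.8,0,0,0,60,-0.8,0,-0.8,0,0,0,60,-0.8,0,0,0,0,0,60,-0.8,0,0,0,0,0,60,0,0,0,0,0,0,60,0,0,0,0,0,0,60,0,0,0,0,0,0,60]}}

```text
time_s: 39.63
ee_pos: [468.3, -59.4, 254.0]
tcp_rot: [[0.071, 0.997, -0.001], [0.997, -0.071, 0.0], [0.0, -0.001, -1.0]]
wrist_force: [0.1, -0.1, -0.4]
finger_gap: 60.3
finger_force: 0.0
```

Run:
```python
from h import *
s=read_state();c=cam('wrist');print(s['time_s'],s['ee_pos'],yaw());save(c,'w8.png')
hsv=cv2.cvtColor(c['pixels'],cv2.COLOR_RGB2HSV);H,S,V=[hsv[...,i].astype(int) for i in range(3)]
b=(H>105)&(H<130)&(S>130);b[230:]=0;rect(c,s,b,32,'arm')
r=((H<5)|(H>174))&(S>170);r[250:]=0;n,l,st,ce=cv2.connectedComponentsWithStats(r.astype(np.uint8))
for i in range(1,n):
    if st[i,4]>150: rect(c,s,l==i,106,'bar')
m=(H<12)&(S>125)&(V<190);m[230:]=0;rect(c,s,m&~r,24,'board')
Yl=(H>22)&(H<34)&(S>180);Yl[250:]=0;rect(c,s,Yl,52,'rib')
for q in mark_of('wrist','handle')[:2]: print(q['conf'],atz(c,q['position'],40,s))
```

```text
39.6333 [468.29235317 -59.4028515  253.96631198] 85.98229114657794
arm [273  91  15  27 382] [473.5  32.   31.1  16.4  85.9] [473.2591   32.45611]
bar [ 272    0   20   91 1811] [479.2  88.5  91.7  18.2  86. ] [479.12753  87.83299]
board [ 289   92   65  138 8025] [518.1 -43.4 173.5  73.7  84.4] [517.97217 -40.35884]
rib [273 140  11  67 611] [465.1 -47.7  77.6  10.5  84.1] [465.14188  -47.071415]
0.94 [478.97225001  93.91285209  40.        ]
0.69 [ 748.58394652 -222.83495616   40.        ]
```

View pics/w8.png

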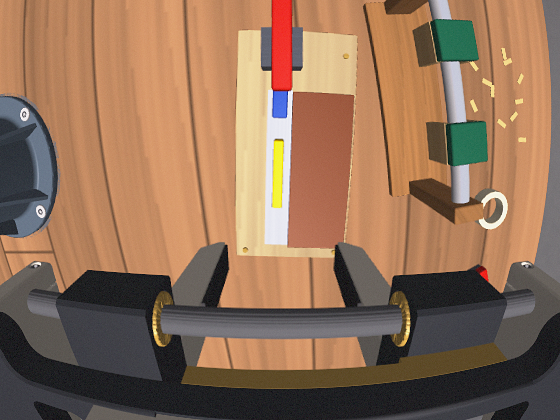

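```bash
python3 -c "
from station import *
print(hand_in())"
```

```text
the job is handed in; nothing more can be done
None
```

I finished the setup and handed it in at about 40 s of the 210 s allowed; the hand-in call gave no verdict, but the last wrist-camera picture shows both pads present hanging on the bar, the straightedge flush along the board's near edge, the handle seated on the spindle and the blue arm swung over the straightedge to its stop.

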